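# Empty the spent desiccant cartridges from an archive caddy

### The arm

A 7-joint arm with a two-finger parallel gripper is mounted at the origin on the work surface. World frame = base frame: x ahead of the robot, y to its left, z up, the work surface at z = 0. Lengths are in m, angles in rad, forces in N, time in s.
With the tool pointing down it reaches from about 0.35 to 0.9 m from the base axis. Payload 8.1 kg.
Tool frame: the origin (TCP) lies between the finger pads; the fingertips stand 8 mm ahead of it and the grasp point (between the pads) lies 11 mm behind it; z points along the fingers, y is the direction in which the jaws open and shut (so a half turn about z gives the same grasp; the last joint's range is limited). The gripper opens to 85 mm and grips with 20 to 120 N. Pads are 22 mm wide; open, the fingers measure 114 mm over their backs; the gripper's body (76 mm by 85 mm) begins 54 mm behind the grasp point. The pads swing forward as they close: fully open they stand 13 mm farther back than shut.
Start: joints at [-1.381, 0.434, 0.025, 1.573, -0.012, 1.134, -0.075], TCP at [0.18, 0.598, 0.239] pointing down, gripper open.
Joint ranges: [-2.62, 2.62], [-0.44, 2.09], [-1.27, 1.32], [0.08, 2.57], [-1.32, 4.46], [0.12, 2], [-2.74, 2.74]. Speed limits (rad/s): [2.22, 2.22, 3.01, 3.01, 3.14, 3.14, 3.14].

### API

Orientations are given as a rotation vector (axis times angle).
In Python, from bench import readout, cams, order gives the robot as it stands. The module is installed in compiled form; this text tells all that it offers.
- The arm moves only by the tool step_arm, never from a script. Its argument "plan" is text: rows parted by semicolons, each of 7 numbers parted by spaces: the shift along the tool's x, y, z in cm, then the turn, a rotation vector about the tool's x, y, z in degrees, then the finger opening in cm, from 0 to 8.54. In form: x y z rx ry rz gripper; .... A call has 1 to 5 rows; each row shifts and turns the commanded pose from where the row before left it, along the tool's axes as they then stand; what a row does not reach is not made up. A row lasts 1/12 s, in which the tool goes at most 41.7 mm and 7.16 degrees, less where a joint would pass 70% of its speed; a pose out of reach is approached as far as the arm can. A call with a gripper value outside its range is refused whole. The fingers move at their own pace and stop on an object; "newtons" is the grip in N (left out, the last holds). Time passes only in rows, so rows that do not move let the fingers close. It gives the time, the measured TCP pose, the force and the opening at its end, in the units of the state.
- readout.get_obs(): the state, without advancing time (a new reading comes with each control period).
- cams.camera(name): name is "scene" or "top" or "wrist"; returns the picture (384x512x3 uint8, red, green, blue); there is no depth.
- cams.camera_model(name): a dict with "fx", "fy", "cx", "cy" (pixels), "distortion" ([k1, k2, p1, p2, k3] as OpenCV has them; the pictures are not rectified), "R" (3x3) and "t" (3): a world point X has camera coordinates R X + t. Camera axes: x right, y down, z forward; pixel columns grow to the right and rows downward; lengths in m; the calibration is good to about 2 mm. A picture is of the moment at which its call begins: read the wrist's pose just before it. camera_model takes no time and is no camera call; for the wrist camera it gives the pose at the moment of the call.
- order.close_job(): hands the job in, once; it reports no verdict.
Trained networks look in the newest picture that a camera, given by its name, has taken for a name from the list of things; names that differ only in an ending like _2 or _b are one class to them, and where a whole thing is asked for, a point or a joint stands for the part that bears it (a point fixed in the world has none). Each returns a list of dicts, best first, with "score" (0 to 1); they miss things now and then, are a little off and sometimes report something else, mostly with a low value. They report only what shows in the picture. A call takes as long as a camera call. They do not tell look-alikes from the thing itself.
- cams.spot_in(camera, thing): "at" ([row, column] as shares, 0 to 1, of the picture: columns of its width, rows of its height, amid what is visible of it).
- cams.pinpoint(camera, thing): "at" ([row, column] as shares, 0 to 1, of the picture: columns of its width, rows of its height: a listed point, or the origin of a listed thing).
The state is a dict: "clock": time; "joint_pos": joint angles; "qd": joint speeds; "tau": joint torques, N m; "position": TCP position; "orientation": TCP orientation; "ft_force": force on the tool from outside, world axes, zero at the start; "torque": the same for the moment, N m; "grip_width": finger opening in m.
Only numpy, scipy, OpenCV 4.12 (cv2) and the standard library are available. Lean on these libraries where they do the work, as an engineer would, in place of code of your own. Each camera call takes 0.05 s, during which the arm holds its last target. There are 200 camera calls.

### The job

The orange desiccant cartridges in the blue caddy are spent. Lift the caddy out of its rack by its swinging hanger, stand it on the green mat and let go; then take hold of it another way, tip all three cartridges out of it into the aluminium tray, and stand it upright on the mat again, near the middle. Set the caddy down rather than dropping it, and leave the other things on the table where they are.

Things in the scene. Friction and masses are not known exactly. Their poses are not given: they have to be found in the camera images.
- caddy: Blue steel caddy holding three orange cartridges: open-topped box 150 long (x) x 62 wide (y) x 75 high (z), walls 4, 0.25 kg empty. Origin: centre of its underside, z up out of its mouth. Its long flat sides (y = +-31) can be gripped; the hanger's arms lie against them, 7 proud, at x = 12, from z = 62 up. The +x end is upright, the -x end slopes inside for pouring.
- caddy_lip (a point): Middle of the blue caddy's pouring rim, at x = -75, z = 75 of the caddy, same axes. Behind it the inner end wall is a chute 40 degrees off vertical, down to the floor at x = -11: the caddy drains over this rim when tipped some 100 degrees.
- caddy_bar (a point): Middle of the black grip bar (12 thick, 60 long, along the caddy's y) of the blue caddy's swinging hanger. The hanger pivots about the caddy's y axis at x = 12, z = 64 of the caddy; the bar is 60 from the pivots, 124 above the caddy's underside when upright. Grip it from above, fingers closing along the caddy's x; the caddy hangs from it.
- caddy_bail: The blue caddy's swinging hanger, a steel stirrup 74 wide with a black grip bar. Origin: middle of its hinge line (x = 12, z = 64 of the caddy); z points to the bar. It swings about the caddy's y axis, upright when its z is the caddy's z, with stops 0.6 rad either way; light friction holds it where it is left. The caddy hangs level from it and cannot be tipped by it.
- cartridge0_mid (a point): Centre of an orange desiccant cartridge, a drum 25 in diameter and 26 high, about 40 g, that starts in the blue caddy.
- cartridge1_mid (a point): Centre of an orange desiccant cartridge, a drum 25 in diameter and 26 high, about 40 g, that starts in the blue caddy.
- cartridge2_mid (a point): Centre of an orange desiccant cartridge, a drum 25 in diameter and 26 high, about 40 g, that starts in the blue caddy.
- rack: Fixed white steel rack, 180 (x) x 214 (y) x 82 high, with two open-topped cells side by side in y (each 172 x 98 inside, floor at z = 6, cell centres at y = +-52, walls about 4 to 6). The blue caddy stands in one, a spare empty grey caddy of the same make in the other; only 18 of room beside each caddy. Origin: centre of its underside.
- mat: Fixed green cutting mat, 230 (x) x 160 (y) x 4 thick. Origin: centre of its underside, on the table.
- tray: Fixed aluminium tray, open box 220 (x) x 190 (y) x 45 high, walls and floor 5. Origin: centre of its underside, on the table.
- spare: Empty grey caddy, same shape and hanger as the blue one, in the other cell. Not to be disturbed.
- jar: Amber jar, 60 in diameter, 90 high, standing beyond the mat. Origin: centre of underside. Not to be disturbed.
- brush: Brush lying on the table on the robot's side of the mat, to the left. Not to be disturbed.
- folder: Spatula lying on the table on the robot's side of the mat, to the right. Not to be disturbed.
- book: Closed dark red book, 130 x 190 x 32, lying beyond the mat. Origin: centre of underside. Not to be disturbed.
- weight: Brass weight, 50 in diameter, 35 high, beyond the mat to the right. Origin: centre of underside. Not to be disturbed.
Mind the look-alikes: they are no part of the job. What is shaped like the part that bears cartridge0_mid but yellow is not meant.

How it is judged:
By the outcome, as a careful person would: the job done as asked, in the order asked, and still so for the second after the job is handed in, with the robot touching nothing.
It also fails if it takes over 72 s, if anything falls off the work surface, if the arm or the gripper's body presses on something with over 40 N, if the wrist force passes 120 N, or if a joint passes its speed limit or range.

## Working session

There is one attempt and no reset: what is moved stays moved. The work goes in short steps, Python scripts to look and compute and a tool call to move; the robot and the scene stay as the last step left them, time stands still between calls to the robot, and variables do not carry over. Pictures are saved under pics/ and viewed, about 8 in all and at most 12, crops included, and the job is handed in when it is done.

Besides the shell and the picture viewer there is one more tool, called after "Call:" by a JSON object that holds its "fn" and its "kwargs", one argument or row to a line. step_arm: Moves the arm, as the interface text tells. Its arguments: {"type":"object","properties":{"plan":{"type":"string"},"newtons":{"type":"number"}},"required":["plan"]}

```bash
mkdir -p pics; cat > h.py <<'E'
import numpy as np, cv2
from bench import readout, cams, order
from scipy.spatial.transform import Rotation as Ro
W,H=512,384
def snap(c,f=None,crop=None,s=1):
    im=np.asarray(cams.camera(c))
    m=cams.camera_model(c)
    if f:
        o=im
        if crop: r0,r1,c0,c1=crop; o=o[r0:r1,c0:c1]
        cv2.imwrite('pics/'+f,cv2.cvtColor(cv2.resize(o,None,fx=s,fy=s,interpolation=cv2.INTER_CUBIC),cv2.COLOR_RGB2BGR))
    return im,m
def ray(m,px): # px=(col,row)
    K=np.array([[m['fx'],0,m['cx']],[0,m['fy'],m['cy']],[0,0,1.]])
    u=cv2.undistortPoints(np.array([[px]],float),K,np.array(m['distortion'],float))[0,0]
    R=np.array(m['R']);t=np.array(m['t'])
    d=R.T@np.array([u[0],u[1],1]); return -R.T@t,d/np.linalg.norm(d)
def atz(m,px,z):
    o,d=ray(m,px); return o+d*(z-o[2])/d[2]
def proj(m,X):
    K=np.array([[m['fx'],0,m['cx']],[0,m['fy'],m['cy']],[0,0,1.]])
    return cv2.projectPoints(np.array(X,float).reshape(-1,1,3),cv2.Rodrigues(np.array(m['R'],float))[0],np.array(m['t'],float),K,np.array(m['distortion'],float))[0][:,0]
def tri(obs):
    A=np.zeros((3,3));b=np.zeros(3)
    for m,px in obs:
        o,d=ray(m,px);P=np.eye(3)-np.outer(d,d);A+=P;b+=P@o
    X=np.linalg.solve(A,b)
    return X,[np.linalg.norm((np.eye(3)-np.outer(d,d))@(X-o)) for o,d in (ray(m,p) for m,p in obs)]
def pp(c,n,k=2,f=None):
    return [((f or cams.pinpoint)(c,n)[i:i+1]) for i in range(0)] or [(round(r['score'],2),(r['at'][1]*W,r['at'][0]*H)) for r in (f or cams.pinpoint)(c,n)[:k]]
def st():
    o=readout.get_obs(); print(round(o['clock'],2),np.round(o['position'],4),np.round(Ro.from_rotvec(o['orientation']).as_matrix(),3).tolist(),'F',np.round(o['ft_force'],1),'g',round(o['grip_width'],4)); return o
E
python3 - <<'E'
from h import *
st()
ms={}
for c in ('scene','top'):
    im,ms[c]=snap(c,c+'0.png',s=1.5)
    m=ms[c];print(c,np.round(-np.array(m['R']).T@np.array(m['t']),3))
for n in ['caddy','caddy_lip','caddy_bar','cartridge0_mid','rack','mat','tray','spare','jar','book','weight']:
    a={c:pp(c,n,4 if 'cad' in n or 'cart' in n else 1) for c in ms}
    print(n,{c:[(s,np.round(p,0).tolist()) for s,p in v] for c,v in a.items()})
    if a['scene'] and a['top']:
        X,e=tri([(ms[c],a[c][0][1]) for c in ms]);print('   ',np.round(X,4),np.round(e,4))
E
```

```text
0.0 [0.1803 0.5979 0.2385] [[-0.957, 0.289, -0.0], [0.289, 0.957, -0.002], [-0.0, -0.002, -1.0]] F [-0.4 -0.7  0.3] g 0.0852
scene [0.999 0.285 0.736]
top [ 0.377 -0.026  1.327]
caddy {'scene': [(0.84, [346.0, 256.0])], 'top': [(0.94, [172.0, 214.0])]}
    [ 0.5199  0.2358 -0.0026] [0.0006 0.0006]
caddy_lip {'scene': [(0.7, [369.0, 211.0])], 'top': [(0.75, [165.0, 241.0]), (0.44, [199.0, 277.0])]}
    [0.4371 0.2342 0.0777] [0.0017 0.0017]
caddy_bar {'scene': [(0.77, [360.0, 225.0]), (0.24, [345.0, 191.0])], 'top': [(0.48, [163.0, 209.0])]}
    [0.5193 0.2366 0.1236] [0.0017 0.0017]
cartridge0_mid {'scene': [(0.68, [288.0, 262.0]), (0.59, [363.0, 225.0]), (0.52, [344.0, 249.0]), (0.49, [310.0, 233.0])], 'top': [(0.55, [174.0, 211.0]), (0.53, [206.0, 187.0]), (0.46, [200.0, 213.0])]}
    [ 0.5623  0.1818 -0.0246] [0.0616 0.0616]
rack {'scene': [(0.78, [370.0, 266.0])], 'top': [(0.9, [148.0, 217.0])]}
    [ 0.5095  0.2993 -0.0016] [0.0055 0.0055]
mat {'scene': [(0.6, [260.0, 211.0])], 'top': [(0.83, [254.0, 210.0])]}
    [0.534  0.0034 0.0077] [0.0044 0.0044]
tray {'scene': [(0.94, [175.0, 155.0])], 'top': [(0.63, [364.0, 226.0])]}
    [ 0.4984 -0.3134 -0.0096] [0.0041 0.0041]
spare {'scene': [(0.88, [390.0, 279.0])], 'top': [(0.78, [134.0, 212.0])]}
    [0.5218 0.3438 0.004 ] [0.0006 0.0006]
jar {'scene': [(0.59, [271.0, 304.0])], 'top': [(0.82, [208.0, 148.0])]}
    [ 0.7174  0.1486 -0.0108] [0.0093 0.0093]
book {'scene': [(0.76, [176.0, 281.0])], 'top': [(0.84, [269.0, 123.0])]}
    [ 0.796  -0.0384  0.006 ] [0.0017 0.0017]
weight {'scene': [(0.56, [157.0, 233.0])], 'top': [(0.61, [311.0, 149.0])]}
    [ 0.7233 -0.1643 -0.0078] [0.0015 0.0015]
```

View pics/scene0.png

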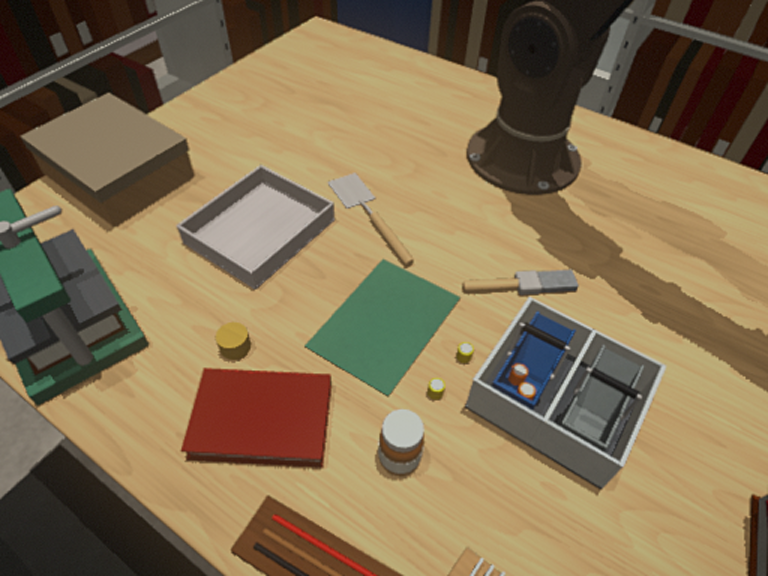

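View pics/top0.png

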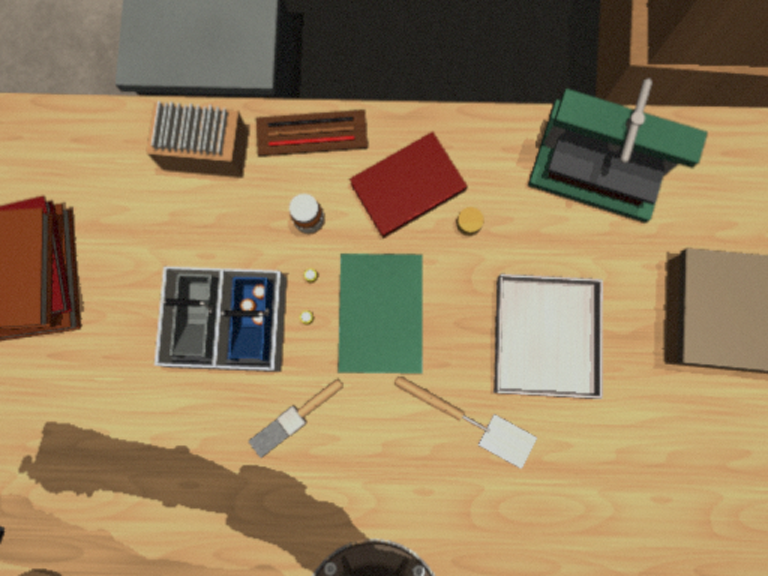

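Candidates for the cartridge: orange ones in the blue caddy at scene (346,250)/(351,260); yellow look-alikes at scene (310,233) and (291,259), on the table, to be ignored. For the caddy: blue at scene (355,240), the grey spare at (400,265). I choose the blue caddy in the cell nearest the mat.

```bash
cat >> h.py <<'E'
def pose():
    o=readout.get_obs(); return np.array(o['position']),Ro.from_rotvec(o['orientation'])
def Rt(y,tilt_dir=None):
    pass
def plan(segs,g,start=None):
    """segs: list of (pos,Rotation,nrows); prints rounded rows in groups of 5, following the rounded commands"""
    p,R=start or pose(); rows=[]
    for tp,tR,n in segs:
        tp=np.array(tp,float)
        for k in range(n,0,-1):
            s=R.inv().apply(tp-p)/k*100; w=np.degrees((R.inv()*tR).as_rotvec())/k
            s=np.round(s,1) if k>1 else np.round(s,2); w=np.round(w,1)
            rows.append(' '.join('%g'%(v+0) for v in [*s,*w,g])); p=p+R.apply(s/100); R=R*Ro.from_rotvec(np.radians(w))
    for i in range(0,len(rows),5): print(i//5,';\n'[:1].join(rows[i:i+5]))
    return p,R
def Rz(x,y): # rotation from tool x,y axes (world)
    x=np.array(x,float);y=np.array(y,float);x/=np.linalg.norm(x);y-=x*(x@y);y/=np.linalg.norm(y)
    return Ro.from_matrix(np.column_stack([x,y,np.cross(x,y)]))
E
python3 - <<'E'
from h import *
R=Rz([0,1,0],[1,0,0])
plan([([.50,.236,.33],R,14),([.50,.236,.33],R,1)],8.5)
print(readout.get_obs()['joint_pos'])
E
```

```text
0 -2.9 -1.8 -0.6 0 0 5.2 8.5;-3.1 -1.5 -0.7 0 0 5.2 8.5;-3.2 -1.3 -0.6 0 0 5.2 8.5;-3.3 -1 -0.7 0 0 5.2 8.5;-3.4 -0.7 -0.6 0 0 5.2 8.5
1 -3.4 -0.3 -0.7 0 0 5.2 8.5;-3.5 0 -0.6 0 0 5.3 8.5;-3.4 0.3 -0.7 0 0 5.2 8.5;-3.4 0.6 -0.6 0 0 5.3 8.5;-3.3 0.9 -0.7 0 0 5.2 8.5
2 -3.3 1.2 -0.6 0 0 5.3 8.5;-3.1 1.5 -0.7 0 0 5.2 8.5;-3 1.8 -0.6 0 0 5.3 8.5;-2.79 2 -0.67 0 0 5.2 8.5;0 0 0 0 0 0 8.5
[-1.38061572  0.43450734  0.02500377  1.57318449 -0.01162246  1.13400908
 -0.07510356]
```

Call:
{"fn": "step_arm", "kwargs": {
  "plan": "-2.9 -1.8 -0.6 0 0 5.2 8.5;-3.1 -1.5 -0.7 0 0 5.2 8.5;-3.2 -1.3 -0.6 0 0 5.2 8.5;-3.3 -1 -0.7 0 0 5.2 8.5;-3.4 -0.7 -0.6 0 0 5.2 8.5"
}}

```text
clock: 1.62
position: [0.2947, 0.4675, 0.2718]
orientation: [-1.152, -2.923, -0.001]
ft_force: [0.2, 0.2, -0.6]
grip_width: 0.0851
```

Call:
{"fn": "step_arm", "kwargs": {
  "plan": "-3.4 -0.3 -0.7 0 0 5.2 8.5;-3.5 0 -0.6 0 0 5.3 8.5;-3.4 0.3 -0.7 0 0 5.2 8.5;-3.4 0.6 -0.6 0 0 5.3 8.5;-3.3 0.9 -0.7 0 0 5.2 8.5"
}}

```text
clock: 2.03
position: [0.4093, 0.339, 0.3048]
orientation: [-1.785, -2.585, -0.001]
ft_force: [0.5, 0.1, -0.8]
grip_width: 0.0851
```

Call:
{"fn": "step_arm", "kwargs": {
  "plan": "-3.3 1.2 -0.6 0 0 5.3 8.5;-3.1 1.5 -0.7 0 0 5.2 8.5;-3 1.8 -0.6 0 0 5.3 8.5;-2.8 2 -0.7 0 0 5.2 8.5;0 0 0 0 0 0 8.5"
}}

```text
clock: 2.45
position: [0.5048, 0.229, 0.3321]
orientation: [2.235, 2.202, 0.003]
ft_force: [-0.4, -0.6, 0.5]
grip_width: 0.085
```

```bash
python3 - <<'E'
from h import *
o=st();print(np.round(o['joint_pos'],4))
im,m=snap('wrist','w1.png',s=1.5)
print(np.round(-np.array(m['R']).T@np.array(m['t']),3))
for n in ['caddy','caddy_lip','caddy_bar','caddy_bail','rack','spare']:
    print(n,[(s,np.round(p,0).tolist()) for s,p in pp('wrist',n,3)])
E
```

```text
2.45 [0.5048 0.229  0.3321] [[0.015, 1.0, 0.005], [1.0, -0.015, -0.002], [-0.002, 0.005, -1.0]] F [-0.4 -0.6  0.5] g 0.085
[-0.8901  0.2582  0.4745  1.6343 -0.1187  1.2749 -0.4094]
[0.502 0.304 0.465]
caddy [(0.81, [262.0, 148.0])]
caddy_lip [(0.75, [208.0, 157.0])]
caddy_bar [(0.82, [266.0, 166.0])]
caddy_bail [(0.57, [269.0, 157.0])]
rack [(0.91, [257.0, 118.0])]
spare [(0.74, [268.0, 84.0]), (0.5, [187.0, 342.0])]
```

View pics/w1.png

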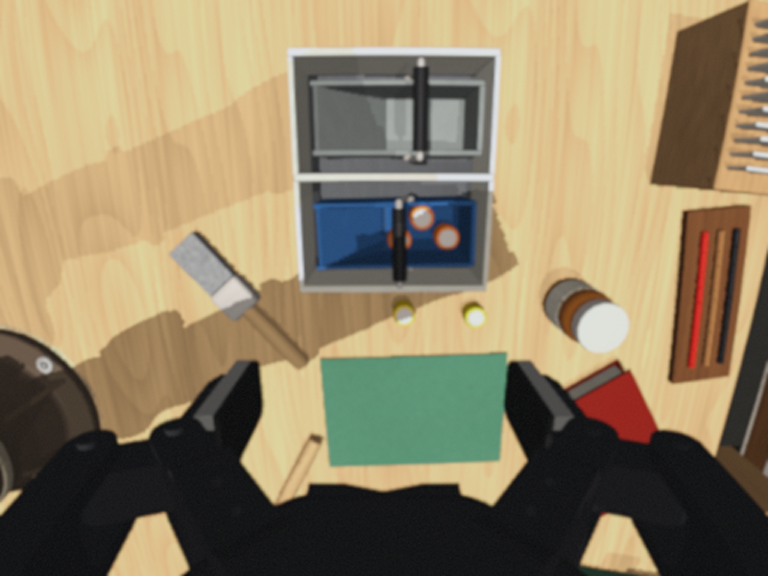

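The wrist view shows the blue caddy, the bar running at (399,240)/1.5, the spare above it, and yellow drums on the table at (404,313) and (474,315). All three orange drums are in the blue caddy.

```bash
python3 - <<'E'
from h import *
from scipy.optimize import least_squares
ms={c:snap(c)[1] for c in ('scene','top','wrist')}
for n in ['caddy','caddy_lip','caddy_bar','caddy_bail','mat','tray']:
    obs=[]
    for c in ms:
        a=pp(c,n,1)
        if a and not(c=='wrist' and n in('tray',)): obs.append((ms[c],a[0][1]))
    X,e=tri(obs);print(n,np.round(X,4),np.round(e,4))
m=ms['wrist']
print('rim corners z=.081',[np.round(atz(m,(u/1.5,v/1.5),.081),4).tolist() for u,v in [(315,203),(473,199),(475,268),(318,269)]])
print('bar ends z=.13',[np.round(atz(m,(u/1.5,v/1.5),.13),4).tolist() for u,v in [(399,201),(400,280)]])
print('mat',[np.round(atz(m,(u/1.5,v/1.5),.004),4).tolist() for u,v in [(322,359),(505,352),(500,461),(330,466)]])
mt=ms['top']
print('tray',[np.round(atz(mt,(u/1.5,v/1.5),.045),4).tolist() for u,v in [(498,275),(602,278),(601,397),(497,393)]])
print('mat top',[np.round(atz(mt,(u/1.5,v/1.5),.004),4).tolist() for u,v in [(340,254),(422,254),(422,374),(339,373)]])
E
```

```text
caddy [ 0.5172  0.2349 -0.0062] [0.0052 0.0007 0.0057]
caddy_lip [0.4378 0.2368 0.0743] [0.0026 0.004  0.0026]
caddy_bar [0.5175 0.2405 0.1232] [0.0007 0.0015 0.0009]
caddy_bail [0.5816 0.1447 0.3205] [0.2324 0.09   0.1549]
mat [ 0.543   0.0026 -0.0006] [0.0043 0.0027 0.0022]
tray [ 0.5048 -0.3207 -0.0151] [0.0002 0.0002]
rim corners z=.081 [[0.4369, 0.2789, 0.081], [0.5799, 0.2829, 0.081], [0.5856, 0.2188, 0.081], [0.4372, 0.2174, 0.081]]
bar ends z=.13 [[0.5112, 0.2842, 0.13], [0.5128, 0.2198, 0.13]]
mat [[0.4249, 0.0873, 0.004], [0.6465, 0.0968, 0.004], [0.655, -0.0621, 0.004], [0.4286, -0.0696, 0.004]]
tray [[0.6127, -0.2185, 0.045], [0.612, -0.4111, 0.045], [0.3935, -0.4038, 0.045], [0.3951, -0.2167, 0.045]]
mat top [[0.6539, 0.0815, 0.004], [0.6579, -0.0777, 0.004], [0.427, -0.082, 0.004], [0.4246, 0.0746, 0.004]]
```

```bash
python3 - <<'E'
from h import *
st()
R=Rz([0,1,0],[1,0,0])
s=plan([([.5175,.239,.16],R,6),([.5175,.239,.114],R,3),([.5175,.239,.114],R,1)],8.5)
E
```

```text
3.85 [0.5    0.2359 0.3303] [[-0.0, 1.0, 0.0], [1.0, 0.0, 0.0], [0.0, 0.0, -1.0]] F [-0.1 -1.3  0.9] g 0.0853
0 0.1 0.3 2.8 0 0 0 8.5;0 0.3 2.8 0 0 0 8.5;0.1 0.3 2.9 0 0 0 8.5;0 0.3 2.8 0 0 0 8.5;0.1 0.3 2.9 0 0 0 8.5
1 0.01 0.25 2.83 0 0 0 8.5;0 0 1.5 0 0 0 8.5;0 0 1.6 0 0 0 8.5;0 0 1.5 0 0 0 8.5;0 0 0 0 0 0 8.5
```

Call:
{"fn": "step_arm", "kwargs": {
  "plan": "0.1 0.3 2.8 0 0 0 8.5;0 0.3 2.8 0 0 0 8.5;0.1 0.3 2.9 0 0 0 8.5;0 0.3 2.8 0 0 0 8.5;0.1 0.3 2.9 0 0 0 8.5"
}}

```text
clock: 4.27
position: [0.5152, 0.2389, 0.1873]
orientation: [2.221, 2.222, 0.001]
ft_force: [0.0, -0.0, -0.1]
grip_width: 0.0845
```

Call:
{"fn": "step_arm", "kwargs": {
  "plan": "0 0.2 2.8 0 0 0 8.5;0 0 1.5 0 0 0 8.5;0 0 1.6 0 0 0 8.5;0 0 1.5 0 0 0 8.5;0 0 0 0 0 0 8.5"
}}

```text
clock: 4.68
position: [0.5154, 0.2383, 0.1116]
orientation: [-2.22, -2.221, 0.007]
ft_force: [-0.9, -0.0, 0.3]
grip_width: 0.0848
```

```bash
python3 - <<'E'
from h import *
o=st();print(np.round(o['joint_pos'],4))
im,m=snap('wrist','w2.png',s=1.5)
for n in ['caddy_lip','caddy_bar']:
    for s,p in pp('wrist',n,2): print(n,s,np.round(p),np.round(atz(m,p,.126 if 'bar' in n else .081),4))
E
```

```text
4.68 [0.5154 0.2383 0.1116] [[-0.001, 1.0, -0.004], [1.0, 0.0, -0.002], [-0.002, -0.004, -1.0]] F [-0.9 -0.   0.3] g 0.0848
[-0.8077  0.5013  0.3931  1.879  -0.2551  0.8149 -0.2805]
caddy_lip 0.6 [140. 226.] [0.4398 0.2391 0.081 ]
caddy_bar 0.87 [262. 264.] [0.5186 0.2387 0.126 ]
caddy_bar 0.57 [450. 274.] [0.6165 0.2312 0.126 ]
```

View pics/w2.png

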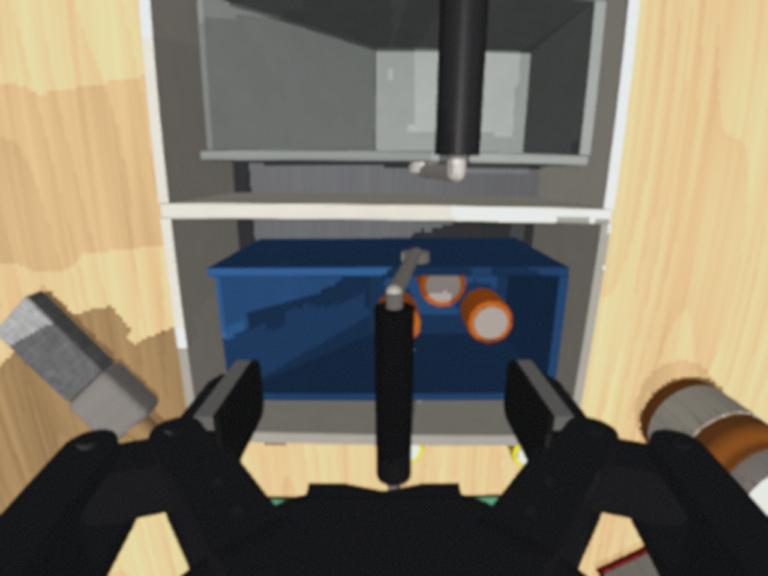

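The bar at (262,264) of the wrist picture lies centred between the fingers. Now close on it and lift.

Call:
{"fn": "step_arm", "kwargs": {
  "plan": "0 0 0 0 0 0 0;0 0 0 0 0 0 0;0 0 0 0 0 0 0;0 0 0 0 0 0 0;0 0 0 0 0 0 0",
  "newtons": 60
}}

```text
clock: 5.25
position: [0.5171, 0.239, 0.1147]
orientation: [2.221, 2.222, 0.001]
ft_force: [-0.6, -0.5, -0.1]
grip_width: 0.0252
```

Call:
{"fn": "step_arm", "kwargs": {
  "plan": "0 0 0 0 0 0 0;0 0 0 0 0 0 0;0 0 0 0 0 0 0;0 0 -0.5 0 0 0 0;0 0 -1 0 0 0 0"
}}

```text
clock: 5.67
position: [0.5157, 0.2383, 0.1283]
orientation: [-2.221, -2.221, 0.005]
ft_force: [1.0, 0.0, -4.0]
grip_width: 0.0101
```

```bash
python3 - <<'E'
from h import *
o=st();print(np.round(o['joint_pos'],4))
# try xArm7-like FK fit
from scipy.optimize import least_squares
E=Ro.from_euler
Q=np.array([[-1.38061572,.43450734,.02500377,1.57318449,-.01162246,1.13400908,-.07510356],[-.8901,.2582,.4745,1.6343,-.1187,1.2749,-.4094],[-.8077,.5013,.3931,1.879,-.2551,.8149,-.2805]])
P=np.array([[.1803,.5979,.2385],[.5048,.229,.3321],[.5154,.2383,.1116]])
def fk(q):
    R=Ro.identity()
    for r,a in zip([(0,0,0),(-90,0,0),(90,0,0),(90,0,0),(90,0,0),(90,0,0),(-90,0,0)],q):
        R=R*E('xyz',r,degrees=True)*E('z',a)
    return R
for q,M in zip(Q,[[[-.957,.289,0],[.289,.957,-.002],[0,-.002,-1]],[[.015,1,.005],[1,-.015,-.002],[-.002,.005,-1]],[[-.001,1,-.004],[1,0,-.002],[-.002,-.004,-1]]]):
    T=fk(q).as_matrix(); print(np.round(T,3).tolist()); print(np.round(np.array(M)@T.T,2).tolist(), np.round(T.T@np.array(M),2).tolist())
E
```

```text
5.67 [0.5157 0.2383 0.1283] [[-0.0, 1.0, -0.003], [1.0, 0.0, -0.002], [-0.002, -0.003, -1.0]] F [ 1.  0. -4.] g 0.0101
[-0.8157  0.4795  0.403   1.8647 -0.243   0.849  -0.2908]
[[0.289, -0.957, 0.001], [-0.957, -0.289, -0.005], [0.005, 0.0, -1.0]]
[[-0.55, 0.83, -0.0], [-0.83, -0.55, 0.0], [0.0, 0.01, 1.0]] [[-0.55, -0.83, -0.0], [0.83, -0.55, 0.0], [-0.0, -0.0, 1.0]]
[[0.993, -0.003, 0.119], [0.003, -0.999, -0.052], [0.119, 0.052, -0.992]]
[[0.01, -1.0, 0.05], [0.99, 0.02, 0.12], [-0.12, 0.05, 0.99]] [[0.02, 0.99, -0.11], [-1.0, 0.01, -0.05], [-0.05, 0.11, 0.99]]
[[0.853, -0.176, 0.492], [-0.037, -0.96, -0.279], [0.521, 0.22, -0.825]]
[[-0.18, -0.96, 0.22], [0.85, -0.04, 0.52], [-0.49, 0.28, 0.82]] [[-0.04, 0.85, -0.52], [-0.96, -0.18, -0.22], [-0.28, 0.5, 0.82]]
```

```bash
python3 - <<'E'
from h import *
import itertools
from scipy.optimize import least_squares
Q=np.array([[-1.38061572,.43450734,.02500377,1.57318449,-.01162246,1.13400908,-.07510356],[-.8901,.2582,.4745,1.6343,-.1187,1.2749,-.4094],[-.8077,.5013,.3931,1.879,-.2551,.8149,-.2805],[-.8157,.4795,.403,1.8647,-.243,.849,-.2908]])
Ms=[Ro.from_matrix(M) for M in ([[-.957,.289,0],[.289,.957,-.002],[0,-.002,-1]],[[.015,1,.005],[1,-.015,-.002],[-.002,.005,-1]],[[-.001,1,-.004],[1,0,-.002],[-.002,-.004,-1]],[[0,1,-.003],[1,0,-.002],[-.002,-.003,-1]])]
def fk(q,s,o1,o7): return Ro.from_euler('ZYZYZYZ',[s[0]*q[0]+o1,q[1],s[1]*q[2],q[3],s[2]*q[4],q[5],s[3]*q[6]+o7])
res=[]
for s in itertools.product([1,-1],repeat=4):
  for o in itertools.product([0,1.57,3.14,-1.57],repeat=2):
    f=lambda x:np.concatenate([(M.inv()*fk(q,s,*x)).as_rotvec() for q,M in zip(Q,Ms)])
    r=least_squares(f,o); res.append((round(r.cost,6),s,np.round(r.x,3)))
res.sort(key=lambda a:a[0]); print(*res[:6],sep='\n')
E
```

```text
Traceback (most recent call last):
  File "scipy/spatial/transform/_rotation.pyx", line 1413, in scipy.spatial.transform._rotation.Rotation.from_euler
ValueError: Expected axis specification to be a non-empty string of upto 3 characters, got ZYZYZYZ
```

Call:
{"fn": "step_arm", "kwargs": {
  "plan": "0 0 -2 0 0 0 0;0 0 -2.5 0 0 0 0;0 0 -2.5 0 0 0 0;0 0 -2.5 0 0 0 0;0 0 -2 0 0 0 0"
}}

```text
clock: 6.08
position: [0.5171, 0.2387, 0.2467]
orientation: [2.221, 2.221, 0.001]
ft_force: [1.1, 0.6, -4.1]
grip_width: 0.0102
```

Call:
{"fn": "step_arm", "kwargs": {
  "plan": "0 0 -2 0 0 0 0;0 0 -2 0 0 0 0;0 0 -1 0 0 0 0;0 0 0 0 0 0 0;0 0 0 0 0 0 0"
}}

```text
clock: 6.5
position: [0.5168, 0.2388, 0.2941]
orientation: [-2.221, -2.222, -0.0]
ft_force: [-0.0, -0.0, -4.9]
grip_width: 0.0101
```

```bash
python3 - <<'E'
from h import *
o=st();print(np.round(o['joint_pos'],4).tolist(),o['orientation'])
E
```

```text
6.5 [0.5168 0.2388 0.2941] [[-0.0, 1.0, 0.0], [1.0, 0.0, 0.0], [0.0, 0.0, -1.0]] F [-0.  -0.  -4.9] g 0.0101
[-0.8728, 0.3127, 0.4647, 1.659, -0.1483, 1.2048, -0.374] [-2.22106003e+00 -2.22167976e+00 -1.68834078e-04]
```

```bash
cat > kin.py <<'E'
from h import *
import itertools
from scipy.optimize import least_squares
Q=np.array([[-1.38061572,.43450734,.02500377,1.57318449,-.01162246,1.13400908,-.07510356],[-.8901,.2582,.4745,1.6343,-.1187,1.2749,-.4094],[-.8077,.5013,.3931,1.879,-.2551,.8149,-.2805],[-.8157,.4795,.403,1.8647,-.243,.849,-.2908],[-0.8728,.3127,.4647,1.659,-.1483,1.2048,-.374]])
Ms=[Ro.from_matrix(M) for M in ([[-.957,.289,0],[.289,.957,-.002],[0,-.002,-1]],[[.015,1,.005],[1,-.015,-.002],[-.002,.005,-1]],[[-.001,1,-.004],[1,0,-.002],[-.002,-.004,-1]],[[0,1,-.003],[1,0,-.002],[-.002,-.003,-1]],[[0,1,0],[1,0,0],[0,0,-1]])]
P=np.array([[.1803,.5979,.2385],[.5048,.229,.3321],[.5154,.2383,.1116],[.5157,.2383,.1283],[.5168,.2388,.2941]])
def chain(q,s,o1,o7):
    a=[s[0]*q[0]+o1,q[1],s[1]*q[2],q[3],s[2]*q[4],q[5],s[3]*q[6]+o7]
    R=Ro.identity();out=[]
    for ax,v in zip('zyzyzyz',a): R=R*Ro.from_euler(ax,v); out.append(R)
    return out
def pos(C,l): # l: d1,a3,d3,a5,d5,a7,d7
    return np.array([0,0,l[0]])+C[2].apply([l[1],0,l[2]])+C[4].apply([l[3],0,l[4]])+C[5].apply([l[5],0,l[6]])
E
python3 - <<'E'
from kin import *
res=[]
for s in itertools.product([1,-1],repeat=4):
  for o in itertools.product([0,1.57,3.14,-1.57],repeat=2):
    f=lambda x:np.concatenate([(M.inv()*chain(q,s,*x)[-1]).as_rotvec() for q,M in zip(Q,Ms)])
    r=least_squares(f,o); res.append((round(r.cost,6),s,np.round(r.x,3)))
res.sort(key=lambda a:a[0]); print(*res[:4],sep='\n')
c,s,o=res[0]
cs=[chain(q,s,*o) for q in Q]
for fx in (0,1):
    g=lambda l:np.concatenate([np.concatenate([pos(C,l)-p for C,p in zip(cs,P)]).ravel(), 0.01*(l-np.array([.3,0,.35,0,.35,0,.25]))])
    r=least_squares(g,[.3,0,.35,0,.35,0,.25]);print(np.round(r.x,3),np.abs(r.fun[:15]).max())
E
```

```text
(np.float64(2e-06), (-1, -1, -1, -1), array([-0.053,  1.518]))
(np.float64(2e-06), (-1, -1, -1, -1), array([-0.053,  1.518]))
(np.float64(2e-06), (-1, -1, -1, -1), array([-0.053,  1.518]))
(np.float64(2e-06), (-1, -1, -1, -1), array([-0.053,  1.518]))
[ 0.336  0.07   0.448 -0.039  0.39   0.001  0.345] 0.019131046090703957
[ 0.336  0.07   0.448 -0.039  0.39   0.001  0.345] 0.019131046090703957
```

```bash
cat >> kin.py <<'E'
S=(-1,-1,-1,-1);O=(-.053,1.518)
cs=[chain(q,S,*O) for q in Q]
def pos2(C,l): return np.array([0,0,l[0]])+C[0].apply([l[1],0,0])+C[2].apply(l[2:5])+C[4].apply(l[5:8])+C[5].apply(l[8:11])+C[6].apply([0,0,0])
l0=np.array([.3,0,0,0,.4,0,0,.4,0,0,.3])
_r=least_squares(lambda l:np.concatenate([np.concatenate([pos2(C,l)-p for C,p in zip(cs,P)]),.002*(l-l0)]),l0)
L=_r.x
lo=np.array([-2.62,-.44,-1.27,.08,-1.32,.12,-2.74]);hi=np.array([2.62,2.09,1.32,2.57,4.46,2,2.74])
def ik(p,R,q0,w=.01):
    def f(q):
        C=chain(q,S,*O); return np.concatenate([(pos2(C,L)-p)*5,(R.inv()*C[-1]).as_rotvec(),w*(q-q0)])
    r=least_squares(f,np.clip(q0,lo+.06,hi-.06),bounds=(lo+.05,hi-.05)); C=chain(r.x,S,*O)
    return r.x,np.linalg.norm(pos2(C,L)-p),np.degrees((R.inv()*C[-1]).magnitude())
def up(psi): return np.array([np.cos(psi),np.sin(psi),0]),np.array([0,0,1.])
def caddyR(psi,th=0): # th: tip over the -x lip, rad
    x,z=up(psi); y=np.cross(z,x)
    return Ro.from_rotvec(-th*y)*Ro.from_matrix(np.column_stack([x,y,z]))
def side(cp,CR,a,gx,gz,sg):
    # tool pose gripping long sides; a from vertical leaning to +x; sg=+-1 tool y = sg*caddy y
    zt=np.array([-np.sin(a),0,-np.cos(a)]);yt=np.array([0,sg,0.]);xt=np.cross(yt,zt)
    return cp+CR.apply(np.array([gx,0,gz])+.011*zt),CR*Ro.from_matrix(np.column_stack([xt,yt,zt]))
def bar(cp,psi,dz=.1087):
    x,z=up(psi); return cp+.012*x+dz*z, Rz(np.cross(z,x),x)
E
python3 - <<'E'
from kin import *
print(np.round(L,3),np.abs(_r.fun[:15]).max())
mat=np.array([.541,0,.004]);tray=np.array([.504,-.312,.0])
qc=Q[-1]
d=np.radians
for deg in (60,90,110,130,150,-60,-90,-110,-130,-150):
    ps=d(deg)
    q=qc
    for k in np.linspace(0,1,6)[1:]:
        p,R=bar(np.array([.505,.239,.185])*(1-k)+(mat)*k,ps*k); q,e,er=ik(p,R,q)
    s1=f'{deg} place {e*1e3:.0f}mm {er:.0f}deg'
    for a in (40,60,80):
      for sg in (1,-1):
        best=None
        for pd in (deg,-130,-110,-90,150,130,180,-150,90):
          qq=q;tot=0
          for k in (.25,.5,.75,1):  # approach then grasp
            p,R=side(mat,caddyR(ps),d(a),.04,.045,sg); pv,Rv=bar(mat,ps); 
            R2=Rv*Ro.from_rotvec(k*(Rv.inv()*R).as_rotvec()); qq,e,er=ik(p*k+(1-k)*(pv+[0,0,.1]),R2,qq)
          g=(e*1e3,er)
          d0=(d(pd)-ps+np.pi)%(2*np.pi)-np.pi
          for k in np.linspace(0,1,6)[1:]:
            CR=caddyR(ps+d0*k,d(105)*k)
            lipT=tray+[0,0,.09]+.02*np.array([np.cos(d(pd)),np.sin(d(pd)),0])
            cp=(mat+[0,0,.12])*(1-k)+k*(lipT-CR.apply([-.075,0,.075]))
            p,R=side(cp,CR,d(a),.04,.045,sg); qq,e,er=ik(p,R,qq); tot=max(tot,e*1e3+er)
          c=(round(g[0]+g[1],1),round(tot,1),pd)
          if best is None or c[0]+c[1]<best[0]+best[1]: best=c; bq=qq
        if best[0]+best[1]<15: print(s1,'a',a,'sg',sg,'grasp err,tip err,pourdir',best)
E
```

```text
Traceback (most recent call last):
NameError: name '_r' is not defined
```

```bash
cat > scan.py <<'E'
from kin import *
import kin
print(np.round(L,3),np.abs(kin._r.fun[:15]).max())
mat=np.array([.541,0,.004]);tray=np.array([.504,-.312,.0])
qc=Q[-1]
d=np.radians
for deg in (60,90,110,130,150,-90,-110,-130,-150):
    ps=d(deg)
    q=qc
    for k in np.linspace(0,1,6)[1:]:
        p,R=bar(np.array([.505,.239,.185])*(1-k)+(mat)*k,ps*k); q,e,er=ik(p,R,q)
    s1=f'{deg} place {e*1e3:.0f}mm {er:.0f}deg'
    if e*1e3+er>6: print(s1);continue
    for a in (45,70,85):
      for sg in (1,-1):
        qq=q
        for k in (.25,.5,.75,1):
            p,R=side(mat,caddyR(ps),d(a),.04,.045,sg); pv,Rv=bar(mat,ps); 
            R2=Rv*Ro.from_rotvec(k*(Rv.inv()*R).as_rotvec()); qq,e,er=ik(p*k+(1-k)*(pv+[0,0,.1]),R2,qq)
        g=e*1e3+er; qg=qq
        if g>6: continue
        best=None
        for pd in (deg,-150,-120,-90,150,120,180,90):
          qq=qg;tot=0
          d0=(d(pd)-ps+np.pi)%(2*np.pi)-np.pi
          for k in np.linspace(0,1,6)[1:]:
            CR=caddyR(ps+d0*k,d(105)*k)
            lipT=tray+[0,0,.09]+.02*np.array([np.cos(d(pd)),np.sin(d(pd)),0])
            cp=(mat+[0,0,.12])*(1-k)+k*(lipT-CR.apply([-.075,0,.075]))
            p,R=side(cp,CR,d(a),.04,.045,sg); qq,e,er=ik(p,R,qq); tot=max(tot,e*1e3+er)
          if best is None or tot<best[0]: best=(round(tot,1),pd,np.round(qg,1).tolist(),np.round(qq,1).tolist())
        print(s1,'a',a,'sg',sg,'g %.1f'%g,*best,flush=True)
E
sed -i 's/^_r=/fitr=/;s/^L=_r/L=fitr/' kin.py; sed -i 's/kin\._r/kin.fitr/' scan.py; time timeout 400 python3 scan.py
```

```text
[ 0.503  0.03   0.188  0.105  0.454 -0.053 -0.062  0.304  0.062 -0.062
  0.516] 0.0017920504077183763
60 place 0mm 0deg a 45 sg 1 g 2.6 48.9 60 [-0.1, 1.8, -1.1, 0.9, 1.6, 1.9, 1.7] [1.6, 1.1, -1.2, 1.7, 0.3, 1.1, 2.7]
60 place 0mm 0deg a 45 sg -1 g 2.8 18.3 -150 [-0.1, 1.7, -1.1, 0.9, 1.5, 1.9, -1.4] [0.4, 1.4, -0.7, 0.9, 1.2, 1.9, 1.9]
90 place 0mm 0deg a 45 sg 1 g 0.0 12.0 -90 [-0.7, 0.9, 0.1, 1.9, 0.7, 0.9, 1.9] [-1.1, 1.3, 1.3, 2.1, -0.3, 0.6, 0.1]
90 place 0mm 0deg a 45 sg -1 g 0.0 0.1 -120 [-1.2, 1.2, 0.8, 1.5, -0.1, 1.1, -0.6] [-0.3, 1.0, 0.4, 1.7, 0.6, 1.2, 2.2]
90 place 0mm 0deg a 70 sg 1 g 0.1 57.6 90 [-0.6, 1.5, -0.1, 1.1, 1.0, 1.7, 1.9] [1.4, 0.9, -1.2, 1.9, 0.7, 1.0, 2.7]
90 place 0mm 0deg a 70 sg -1 g 0.5 0.3 90 [-0.7, 1.6, 0.0, 0.9, 0.8, 1.7, -1.1] [1.1, 1.1, -0.8, 0.7, 0.2, 1.8, 0.5]
110 place 0mm 0deg a 45 sg 1 g 0.0 83.3 90 [-1.3, 0.9, 0.6, 2.4, 0.8, 0.4, 1.9] [1.4, 1.1, -1.2, 1.6, 0.5, 1.3, 2.7]
110 place 0mm 0deg a 45 sg -1 g 0.0 0.1 -120 [-1.5, 1.2, 1.0, 1.9, -0.3, 0.7, -0.2] [-0.4, 1.0, 0.6, 1.6, 0.4, 1.2, 2.3]
110 place 0mm 0deg a 70 sg 1 g 0.0 57.6 90 [-1.1, 
[... 3136 characters left out ...]
, 0.9, 0.9] [0.5, 0.5, -0.3, 1.9, 0.6, 1.0, -0.9]
-130 place 0mm 0deg a 85 sg -1 g 0.0 0.0 -90 [1.0, 1.5, 0.2, 1.4, -1.3, 1.7, -1.8] [-0.5, 0.5, 1.0, 2.0, -0.2, 0.7, -2.6]
-150 place 0mm 0deg a 70 sg 1 g 0.0 0.1 -90 [2.0, 1.7, -0.5, 2.3, -1.0, 0.3, 1.8] [-0.7, 0.5, 1.0, 2.4, 0.5, 0.3, -0.4]
-150 place 0mm 0deg a 70 sg -1 g 0.1 0.1 -90 [1.7, 1.5, -0.3, 2.3, -1.3, 0.6, -1.1] [-0.9, 0.8, 1.3, 2.1, -0.3, 0.6, -2.7]
-150 place 0mm 0deg a 85 sg 1 g 0.0 0.0 -150 [1.9, 1.8, -0.4, 2.0, -0.7, 0.7, 1.6] [0.4, 0.6, -0.2, 1.6, 0.4, 1.2, -1.0]
-150 place 0mm 0deg a 85 sg -1 g 0.0 0.0 -90 [1.3, 1.6, 0.0, 1.9, -1.3, 1.4, -1.3] [-0.5, 0.5, 0.9, 2.0, -0.1, 0.7, -2.7]
real	2m27.437s
user	2m23.647s
sys	0m0.168s
```

```bash
python3 - <<'E'
from kin import *
p,R=bar(np.array([.541,0,.004]),np.radians(-135)); print(p)
p1=p.copy();p1[2]=.28
p2=p.copy();p2[2]=.125
# force turning the negative way (world)
R0=pose()[1]; Rm=Ro.from_euler('z',-68,degrees=True)*Rz([0,1,0],[1,0,0])
plan([([.525,.12,.29],Rm,11),(p1,R,11),(p2,R,7),(p2,R,1)],0)
E
```

```text
[ 0.53251472 -0.00848528  0.1127    ]
0 -1.1 0.1 0 0 0 6.2 0;-1.1 0.2 0 0 0 6.2 0;-1 0.3 0 0 0 6.2 0;-1 0.4 0.1 0 0 6.2 0;-0.9 0.5 0 0 0 6.2 0
1 -0.9 0.6 0.1 0 0 6.2 0;-0.8 0.7 0 0 0 6.2 0;-0.7 0.8 0.1 0 0 6.2 0;-0.7 0.9 0 0 0 6.1 0;-0.6 0.9 0.1 0 0 6.2 0
2 -0.4 1.04 0.01 0 0 6.1 0;-0.4 1.1 0.1 0 0 6.1 0;-0.3 1.1 0.1 0 0 6.1 0;-0.1 1.2 0.1 0 0 6.1 0;0 1.2 0.1 0 0 6.1 0
3 0.1 1.2 0.1 0 0 6.1 0;0.2 1.1 0.1 0 0 6.1 0;0.4 1.1 0.1 0 0 6.1 0;0.5 1.1 0.1 0 0 6.1 0;0.6 1 0.1 0 0 6.1 0
4 0.7 0.9 0 0 0 6.1 0;0.76 0.86 0.09 0 0 6 0;0 0 2.2 0 0 0 0;0 0 2.2 0 0 0 0;0 0 2.2 0 0 0 0
5 0 0 2.2 0 0 0 0;0 0 2.2 0 0 0 0;0 0 2.3 0 0 0 0;0.01 0 2.2 0 0 0 0;0 0 0 0 0 0 0
```

Call:
{"fn": "step_arm", "kwargs": {
  "plan": "-1.1 0.1 0 0 0 6.2 0;-1.1 0.2 0 0 0 6.2 0;-1 0.3 0 0 0 6.2 0;-1 0.4 0.1 0 0 6.2 0;-0.9 0.5 0 0 0 6.2 0"
}}

```text
clock: 6.92
position: [0.5199, 0.1845, 0.2914]
orientation: [2.738, 1.54, -0.005]
ft_force: [-0.6, -0.1, -4.5]
grip_width: 0.0098
```

Call:
{"fn": "step_arm", "kwargs": {
  "plan": "-0.9 0.6 0.1 0 0 6.2 0;-0.8 0.7 0 0 0 6.2 0;-0.7 0.8 0.1 0 0 6.2 0;-0.7 0.9 0 0 0 6.1 0;-0.6 0.9 0.1 0 0 6.2 0"
}}

```text
clock: 7.33
position: [0.523, 0.1303, 0.2887]
orientation: [3.049, 0.755, -0.004]
ft_force: [-0.1, 0.5, -4.9]
grip_width: 0.0101
```

Call:
{"fn": "step_arm", "kwargs": {
  "plan": "-0.4 1 0 0 0 6.1 0;-0.4 1.1 0.1 0 0 6.1 0;-0.3 1.1 0.1 0 0 6.1 0;-0.1 1.2 0.1 0 0 6.1 0;0 1.2 0.1 0 0 6.1 0"
}}

```text
clock: 7.75
position: [0.5264, 0.0728, 0.2847]
orientation: [3.14, -0.074, -0.004]
ft_force: [-0.0, 0.4, -3.9]
grip_width: 0.0102
```

Call:
{"fn": "step_arm", "kwargs": {
  "plan": "0.1 1.2 0.1 0 0 6.1 0;0.2 1.1 0.1 0 0 6.1 0;0.4 1.1 0.1 0 0 6.1 0;0.5 1.1 0.1 0 0 6.1 0;0.6 1 0.1 0 0 6.1 0"
}}

```text
clock: 8.17
position: [0.5301, 0.0143, 0.2798]
orientation: [3.01, -0.897, -0.003]
ft_force: [0.6, 0.3, -4.5]
grip_width: 0.0098
```

Call:
{"fn": "step_arm", "kwargs": {
  "plan": "0.7 0.9 0 0 0 6.1 0;0.8 0.9 0.1 0 0 6 0;0 0 1 0 0 0 0;0 0 0 0 0 0 0;0 0 0 0 0 0 0"
}}

```text
clock: 8.58
position: [0.5316, -0.0075, 0.2687]
orientation: [2.904, -1.196, -0.004]
ft_force: [0.6, 0.1, -4.0]
grip_width: 0.0099
```

```bash
python3 - <<'E'
from kin import *
o=st();print(np.round(o['joint_pos'],3).tolist(),np.round(o['orientation'],4))
snap('scene','s2.png',s=1.5)
p,R=bar(np.array([.541,0,.004]),np.radians(-135))
p[2]=.121
plan([(p,R,9),(p,R,1)],0)
E
```

```text
8.58 [ 0.5316 -0.0075  0.2687] [[0.71, -0.704, -0.003], [-0.704, -0.71, -0.0], [-0.002, 0.002, -1.0]] F [ 0.6  0.1 -4. ] g 0.0099
[-0.853, 0.376, 1.054, 1.81, -0.354, 1.166, -2.037] [ 2.9039 -1.1957 -0.0042]
0 0 0 1.6 0 0 0 0;0 0 1.7 0 0 0 0;0 0 1.6 0 0 0 0;0 0 1.7 0 0 0 0;0 0 1.6 0 0 0 0
1 0 0 1.7 0 0 0.1 0;0 0 1.6 0 0 0 0;0.1 0 1.7 0 0 0.1 0;0.03 0.02 1.63 0.1 0.1 0 0;0 0 0 0 0 0 0
```

View pics/s2.png

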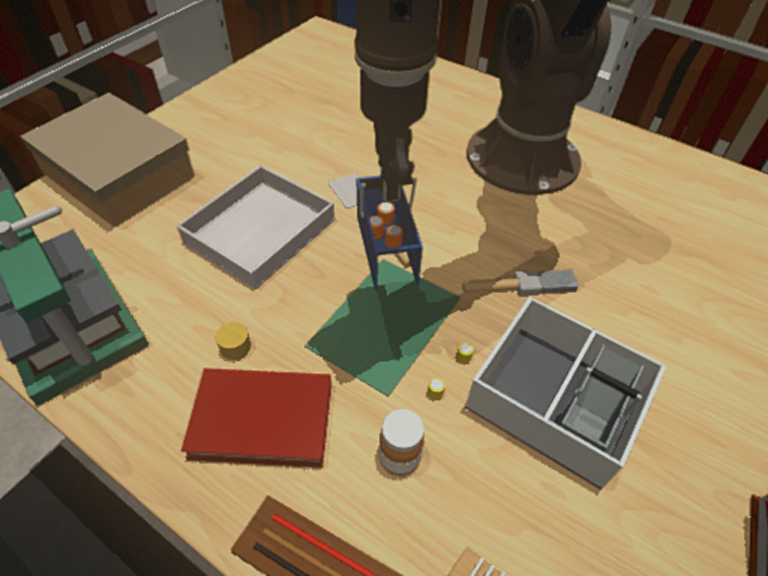

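The caddy hangs level over the mat with all three cartridges in it (scene (258,150)), and the spare has stayed in its cell. Lower it.

Call:
{"fn": "step_arm", "kwargs": {
  "plan": "0 0 1.6 0 0 0 0;0 0 1.7 0 0 0 0;0 0 1.6 0 0 0 0;0 0 1.7 0 0 0 0;0 0 1.6 0 0 0 0"
}}

```text
clock: 9.05
position: [0.5326, -0.0074, 0.1874]
orientation: [-2.904, 1.196, 0.0]
ft_force: [0.5, 0.8, -4.7]
grip_width: 0.0101
```

Call:
{"fn": "step_arm", "kwargs": {
  "plan": "0 0 1.7 0 0 0 0;0 0 1.6 0 0 0 0;0.1 0 1.6 0 0 0 0;0 0 1.4 0 0 0 0;0 0 0 0 0 0 0"
}}

```text
clock: 9.47
position: [0.5319, -0.008, 0.123]
orientation: [2.903, -1.196, -0.006]
ft_force: [-1.3, 1.0, -3.8]
grip_width: 0.0102
```

Call:
{"fn": "step_arm", "kwargs": {
  "plan": "0 0 0.3 0 0 0 0;0 0 0.2 0 0 0 0;0 0 0 0 0 0 0"
}}

```text
clock: 9.72
position: [0.5337, -0.009, 0.1208]
orientation: [-2.903, 1.2, -0.001]
ft_force: [0.6, -0.2, -4.4]
grip_width: 0.0102
```

Call:
{"fn": "step_arm", "kwargs": {
  "plan": "0 0 0.2 0 0 0 0;0 0 0 0 0 0 0"
}}

```text
clock: 9.88
position: [0.5335, -0.0091, 0.1186]
orientation: [-2.902, 1.201, -0.001]
ft_force: [-0.0, -0.3, -4.5]
grip_width: 0.0106
```

Call:
{"fn": "step_arm", "kwargs": {
  "plan": "0 0 0.2 0 0 0 0;0 0 0.2 0 0 0 0;0 0 0 0 0 0 0"
}}

```text
clock: 10.13
position: [0.5332, -0.0092, 0.1141]
orientation: [-2.903, 1.202, 0.0]
ft_force: [-0.4, 0.5, -5.0]
grip_width: 0.0103
```

Call:
{"fn": "step_arm", "kwargs": {
  "plan": "0 0 0.2 0 0 0 0;0 0 0 0 0 0 0"
}}

```text
clock: 10.3
position: [0.5339, -0.0089, 0.1127]
orientation: [-2.902, 1.201, -0.001]
ft_force: [0.6, 1.9, 1.4]
grip_width: 0.0102
```

Call:
{"fn": "step_arm", "kwargs": {
  "plan": "0 0 0.1 0 0 0 0;0 0 0 0 0 0 0"
}}

```text
clock: 10.47
position: [0.5345, -0.0086, 0.1124]
orientation: [-2.901, 1.2, -0.002]
ft_force: [-0.8, 4.4, 11.0]
grip_width: 0.0099
```

Call:
{"fn": "step_arm", "kwargs": {
  "plan": "0 0 -0.1 0 0 0 0;0 0 0 0 0 0 2;0 0 0 0 0 0 4;0 0 0 0 0 0 8;0 0 0 0 0 0 8"
}}

```text
clock: 10.88
position: [0.5333, -0.0095, 0.1123]
orientation: [2.902, -1.202, 0.0]
ft_force: [-0.3, 0.9, 1.2]
grip_width: 0.0556
```

Call:
{"fn": "step_arm", "kwargs": {
  "plan": "0 0 0 0 0 0 8;0 0 -1 0 0 0 8;0 0 -2 0 0 0 8;0 0 -3 0 0 0 8;0 0 -3 0 0 0 8"
}}

```text
clock: 11.3
position: [0.5326, -0.0097, 0.2035]
orientation: [2.901, -1.203, -0.002]
ft_force: [1.4, 0.1, 1.0]
grip_width: 0.0801
```

Call:
{"fn": "step_arm", "kwargs": {
  "plan": "0 0 -3 0 0 0 8;0 0 -2 0 0 0 8;0 0 0 0 0 0 8;0 0 0 0 0 0 8"
}}

```text
clock: 11.63
position: [0.5338, -0.0094, 0.2537]
orientation: [-2.901, 1.201, -0.003]
ft_force: [-0.7, 0.5, -0.4]
grip_width: 0.0803
```

```bash
python3 - <<'E'
from kin import *
o=st();print(np.round(o['joint_pos'],3).tolist())
ms={}
for c in ('scene','top','wrist'): ms[c]=snap(c,'w3.png' if c=='wrist' else None,s=1.5)[1]
for n in ['caddy','caddy_lip','caddy_bar','caddy_bail']:
    a={c:pp(c,n,2) for c in ms}
    print(n,{c:[(s,np.round(p,0).tolist()) for s,p in v] for c,v in a.items()})
    ob=[(ms[c],a[c][0][1]) for c in ms if a[c]]
    if len(ob)>1:
        X,e=tri(ob);print('   ',np.round(X,4),np.round(e,4))
E
```

```text
11.63 [ 0.5338 -0.0094  0.2537] [[0.707, -0.707, 0.002], [-0.707, -0.707, 0.001], [0.001, -0.002, -1.0]] F [-0.7  0.5 -0.4] g 0.0803
[-0.837, 0.393, 1.044, 1.831, -0.376, 1.131, -2.018]
caddy {'scene': [(0.73, [252.0, 210.0])], 'top': [(0.75, [258.0, 213.0])], 'wrist': [(0.87, [259.0, 162.0]), (0.73, [84.0, 149.0])]}
    [ 0.5311 -0.0148 -0.0093] [0.0015 0.0017 0.0008]
caddy_lip {'scene': [(0.58, [157.0, 231.0]), (0.56, [261.0, 215.0])], 'top': [], 'wrist': [(0.67, [439.0, 23.0]), (0.65, [187.0, 178.0])]}
    [ 0.3002 -0.8817 -1.021 ] [0.0833 0.0833]
caddy_bar {'scene': [(0.76, [253.0, 175.0]), (0.5, [368.0, 266.0])], 'top': [], 'wrist': [(0.57, [253.0, 184.0]), (0.24, [254.0, 162.0])]}
    [ 0.5374 -0.0124  0.1295] [0.0003 0.0003]
caddy_bail {'scene': [(0.67, [253.0, 187.0])], 'top': [], 'wrist': [(0.86, [266.0, 176.0])]}
    [ 0.5246 -0.0199  0.0716] [0.0019 0.0019]
```

View pics/w3.png

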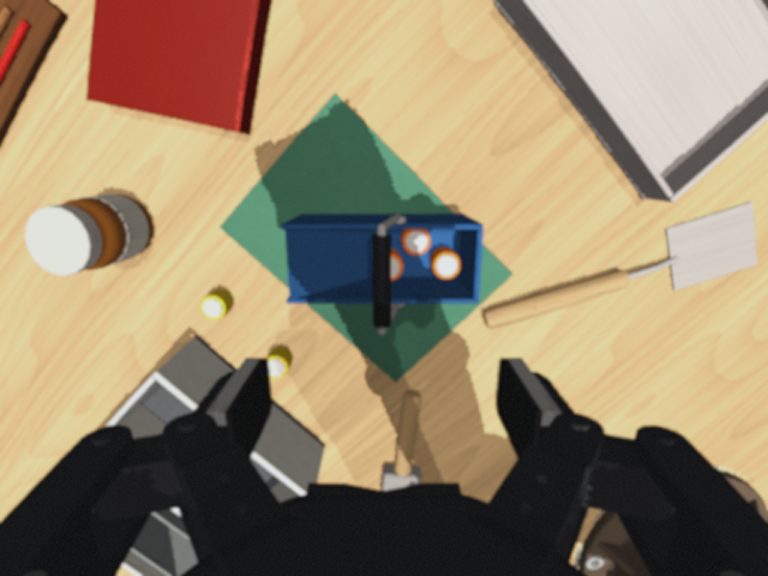

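The caddy stands on the mat, level, mouth up, three orange drums at wrist (278,160), (298,177), (260,177); its hanger leans towards the lip. Next: precise caddy pose, then swing the tool for the side grip.

```bash
python3 - <<'E'
from kin import *
m=cams.camera_model('wrist')
c=[atz(m,(u/1.5,v/1.5),.079) for u,v in [(285,228),(482,227),(481,302),(289,301)]]
print(np.round(c,4).tolist(),np.round(np.mean(c,0),4))
e1=(c[1]+c[2]-c[0]-c[3])/2; print(np.degrees(np.arctan2(e1[1],e1[0])),np.linalg.norm(e1),np.linalg.norm(c[0]+c[1]-c[2]-c[3])/2)
# predicted caddy corners for candidate poses
for cp,ps in (([.5335,-.0105],-135),([.531,-.0148],-135)):
    X=[np.array([*cp,.004])+caddyR(np.radians(ps)).apply(v) for v in [(-.075,.031,.075),(.075,.031,.075),(.075,-.031,.075),(-.075,-.031,.075),(.075,-.031,0),(-.075,-.031,0)]]
    print(np.round(proj(m,X)*1.5).tolist())
E
```

```text
[[0.605, 0.0206, 0.079], [0.5026, -0.0829, 0.079], [0.4593, -0.0439, 0.079], [0.5653, 0.061, 0.079]] [ 0.533  -0.0113  0.079 ]
-134.99077226468157 0.14731742705661097 0.05739362639870384
[[281.0, 225.0], [485.0, 225.0], [479.0, 305.0], [287.0, 305.0], [462.0, 280.0], [304.0, 280.0]]
[[288.0, 223.0], [491.0, 223.0], [486.0, 303.0], [293.0, 303.0], [467.0, 279.0], [309.0, 279.0]]
```

Call:
{"fn": "step_arm", "kwargs": {
  "plan": "0 0 0 0 0 -6 8.5;0 0 0 0 0 -7 8.5;0 0 0 0 0 -7 8.5;0 0 0 0 0 -7 8.5;0 0 0 0 0 -7 8.5"
}}

```text
clock: 12.8
position: [0.5333, -0.0093, 0.2524]
orientation: [-3.128, 0.291, -0.0]
ft_force: [0.2, -0.5, 0.1]
grip_width: 0.0849
```

Call:
{"fn": "step_arm", "kwargs": {
  "plan": "0 0 0 0 0 -7 8.5;0 0 0 0 0 -7 8.5;0 0 0 0 0 -7 8.5;0 0 0 0 0 -7 8.5;0 0 0 0 0 -7 8.5"
}}

```text
clock: 13.22
position: [0.5332, -0.0093, 0.2523]
orientation: [-3.071, -0.663, -0.0]
ft_force: [-0.0, 0.6, -1.4]
grip_width: 0.0849
```

Call:
{"fn": "step_arm", "kwargs": {
  "plan": "0 0 0 0 0 -7 8.5;0 0 0 0 0 -7 8.5;0 0 0 0 0 -7 8.5;0 0 0 0 0 0 8.5"
}}

```text
clock: 13.55
position: [0.5332, -0.0095, 0.2524]
orientation: [-2.899, -1.211, -0.0]
ft_force: [0.8, -0.1, 0.5]
grip_width: 0.085
```

```bash
python3 - <<'E'
from kin import *
o=st();print(np.round(o['joint_pos'],4).tolist())
E
```

```text
13.55 [ 0.5332 -0.0095  0.2524] [[0.703, 0.711, 0.0], [0.711, -0.703, 0.0], [0.0, -0.0, -1.0]] F [ 0.8 -0.1  0.5] g 0.085
[-0.5716, 0.2995, 0.6359, 1.8156, -0.1992, 1.0905, -0.6439]
```

```bash
python3 - <<'E'
s=open('kin.py').read()
s=s.replace(",[-0.8728,.3127,.4647,1.659,-.1483,1.2048,-.374]])",",[-0.8728,.3127,.4647,1.659,-.1483,1.2048,-.374],[-.853,.376,1.054,1.81,-.354,1.166,-2.037],[-.837,.393,1.044,1.831,-.376,1.131,-2.018],[-.5716,.2995,.6359,1.8156,-.1992,1.0905,-.6439]])")
s=s.replace("[.5168,.2388,.2941]])","[.5168,.2388,.2941],[.5316,-.0075,.2687],[.5338,-.0094,.2537],[.5332,-.0095,.2524]])")
s=s.replace(".002*(l-l0)",".005*(l-l0)")
open('kin.py','w').write(s)
E
python3 - <<'E'
from kin import *
import kin
print(np.round(L,3),np.abs(kin.fitr.fun[:24]).max())
cp=np.array([.533,-.011,.004]);d=np.radians;ps=d(-135)
tray=np.array([.504,-.312,0])
for a in (40,50,60,70):
    q=Q[-1]; CR=caddyR(ps); p0,R0=pose()
    pg,Rg=side(cp,CR,d(a),.04,.045,1); pa=pg-Rg.apply([0,0,.08])
    for k in np.linspace(0,1,8)[1:]:
        q,e,er=ik(p0*(1-k)+pa*k,R0*Ro.from_rotvec(k*(R0.inv()*Rg).as_rotvec()),q)
    qa=q; q,e2,er2=ik(pg,Rg,q)
    print(a,'appr %.3f %.1f'%(e,er),'grasp %.3f %.1f'%(e2,er2),np.round(q,2).tolist())
    for pd in (-135,-110,-90,-160,180):
        qq=q;tot=0
        for k in np.linspace(0,1,8)[1:]:
            CRk=caddyR(ps+((d(pd)-ps+np.pi)%(2*np.pi)-np.pi)*k,d(108)*k)
            lip=tray+[0,0,.08]+.03*np.array([np.cos(d(pd)),np.sin(d(pd)),0])
            c=(cp+[0,0,.12])*(1-k)+k*(lip-CRk.apply([-.075,0,.075]))
            p,R=side(c,CRk,d(a),.04,.045,1); qq,e,er=ik(p,R,qq);tot=max(tot,e*1e3+er)
        print('   pour',pd,round(tot,1),np.round(qq,2).tolist())
E
```

```text
[ 0.391  0.012  0.019 -0.041  0.529  0.003  0.012  0.426  0.003  0.012
  0.448] 0.010410707705921562
40 appr 0.000 0.1 grasp 0.003 2.2 [1.16, 0.77, -0.81, 2.4, -1.27, 0.17, 1.03]
   pour -135 0.1 [-0.13, 1.02, 0.19, 1.29, 0.65, 1.73, -0.96]
   pour -110 0.0 [-0.28, 0.86, 0.15, 1.71, 0.91, 1.41, -1.06]
   pour -90 0.0 [-0.35, 0.75, 0.11, 2.05, 1.21, 1.21, -1.24]
   pour -160 2.7 [-0.22, 1.39, 1.03, 0.91, -0.1, 1.95, -0.59]
   pour 180 32.2 [-0.11, 1.25, 0.86, 0.96, -0.11, 1.95, -0.84]
50 appr 0.000 0.0 grasp 0.002 2.1 [1.37, 0.99, -0.9, 2.4, -1.27, 0.17, 1.25]
   pour -135 0.0 [-0.05, 0.89, 0.1, 1.37, 0.64, 1.64, -0.96]
   pour -110 0.0 [-0.16, 0.73, 0.06, 1.75, 0.89, 1.34, -0.99]
   pour -90 0.0 [-0.19, 0.6, -0.0, 2.05, 1.17, 1.14, -1.09]
   pour -160 0.1 [0.09, 1.06, 0.13, 0.99, 0.43, 1.95, -1.04]
   pour 180 15.7 [-0.03, 1.18, 0.75, 0.94, -0.11, 1.95, -0.92]
60 appr 0.000 0.0 grasp 0.000 0.1 [1.53, 1.22, -0.93, 2.39, -1.27, 0.17, 1.45]
   pour -135 0.0 [0.03, 0.77, 0.03, 1.44, 0.6, 1.53, -0.94]
   pour -110 0.0 [-0.04, 0.61, -0.02, 1.77, 0.83, 1.26, -0.88]
   pour -90 0.0 [-0.04, 0.49, -0.08, 2.04, 1.08, 1.05, -0.89]
   pour -160 0.0 [0.15, 0.92, 0.06, 1.13, 0.4, 1.8, -1.07]
   pour 180 0.1 [0.17, 1.04, 0.3, 0.94, 0.1, 1.95, -1.14]
70 appr 0.000 0.0 grasp 0.000 0.0 [1.47, 1.26, -0.7, 2.32, -1.27, 0.49, 1.61]
   pour -135 0.0 [0.07, 0.67, 0.08, 1.52, 0.49, 1.39, -0.85]
   pour -110 0.0 [0.01, 0.52, 0.04, 1.79, 0.7, 1.13, -0.7]
   pour -90 0.0 [0.02, 0.4, -0.01, 2.0, 0.89, 0.91, -0.61]
   pour -160 0.0 [0.18, 0.79, 0.08, 1.27, 0.33, 1.63, -1.05]
   pour 180 0.1 [0.33, 0.87, -0.02, 1.12, 0.24, 1.78, -1.28]
```

```bash
cat > scan2.py <<'E'
from kin import *
cp=np.array([.533,-.011,.004]);d=np.radians;ps=d(-135)
tray=np.array([.504,-.312,0])
for a in (0,10,20,30,35):
    q=np.array(readout.get_obs()['joint_pos']); CR=caddyR(ps); p0,R0=pose()
    pg,Rg=side(cp,CR,d(a),.045,.05,1); pa=pg-Rg.apply([0,0,.08])
    for k in np.linspace(0,1,8)[1:]:
        q,e,er=ik(p0*(1-k)+pa*k,R0*Ro.from_rotvec(k*(R0.inv()*Rg).as_rotvec()),q)
    qa=q; q,e2,er2=ik(pg,Rg,q)
    print(a,'appr %.3f %.1f'%(e,er),'grasp %.3f %.1f'%(e2,er2),np.round(q,2).tolist())
    for pd in (-135,-110,-90,-70):
        qq=q;ts=[]
        for k in np.linspace(0,1,8)[1:]:
            CRk=caddyR(ps+((d(pd)-ps+np.pi)%(2*np.pi)-np.pi)*k,d(108)*k)
            lip=tray+[0,0,.08]+.03*np.array([np.cos(d(pd)),np.sin(d(pd)),0])
            c=(cp+[0,0,.12])*(1-k)+k*(lip-CRk.apply([-.075,0,.075]))
            p,R=side(c,CRk,d(a),.045,.05,1); qq,e,er=ik(p,R,qq);ts.append(round(e*1e3+er))
        print('   pour',pd,ts,np.round(qq,2).tolist())
E
python3 scan2.py
```

```text
0 appr 0.000 0.0 grasp 0.000 0.0 [-0.35, 0.54, 0.46, 2.1, -0.42, 0.59, -0.38]
   pour -135 [0, 0, 0, 0, 0, 0, 0] [-0.41, 1.7, 0.86, 1.0, 0.45, 1.92, -0.65]
   pour -110 [0, 0, 0, 0, 0, 0, 0] [-0.72, 1.66, 0.85, 1.47, 0.53, 1.43, -0.9]
   pour -90 [0, 0, 0, 0, 0, 0, 0] [-0.96, 1.75, 0.87, 1.8, 0.63, 1.04, -1.16]
   pour -70 [0, 0, 0, 0, 0, 0, 0] [-1.25, 2.03, 0.92, 2.08, 0.7, 0.59, -1.49]
10 appr 0.000 0.0 grasp 0.000 0.0 [-0.13, 0.47, 0.32, 2.23, -0.7, 0.45, -0.01]
   pour -135 [0, 0, 0, 0, 0, 0, 0] [-0.43, 1.58, 0.86, 1.06, 0.37, 1.83, -0.65]
   pour -110 [0, 0, 0, 0, 0, 0, 0] [-0.75, 1.54, 0.87, 1.54, 0.49, 1.32, -0.84]
   pour -90 [0, 0, 0, 0, 0, 0, 0] [-0.99, 1.61, 0.92, 1.89, 0.6, 0.89, -1.07]
   pour -70 [0, 0, 0, 0, 0, 0, 0] [-1.29, 1.98, 1.04, 2.2, 0.6, 0.3, -1.29]
20 appr 0.000 0.0 grasp 0.000 0.0 [0.07, 0.47, 0.21, 2.35, -1.2, 0.43, 0.6]
   pour -135 [0, 0, 0, 0, 0, 0, 0] [-0.48, 1.52, 0.98, 1.14, 0.21, 1.71, -0.57]
   pour -110 [0, 0, 0, 0, 0, 0, 0] [-0.81, 1.48, 1.01, 1.62, 0.3, 1.16, -0.66]
   pour -90 [0, 0, 0, 0, 0, 0, 0] [-1.05, 1.58, 1.08, 1.97, 0.36, 0.67, -0.76]
  
[... 160 characters left out ...]
ur -135 [0, 0, 0, 0, 0, 0, 0] [-0.21, 1.16, 0.29, 1.2, 0.65, 1.82, -0.93]
   pour -110 [0, 0, 0, 0, 0, 0, 0] [-0.4, 1.01, 0.28, 1.66, 0.88, 1.46, -1.09]
   pour -90 [0, 0, 0, 0, 0, 0, 0] [-0.51, 0.92, 0.25, 2.01, 1.17, 1.25, -1.34]
   pour -70 [0, 0, 0, 0, 0, 0, 0] [-0.5, 0.91, 0.14, 2.35, 1.6, 1.25, -1.74]
35 appr 0.000 0.1 grasp 0.001 1.1 [1.05, 0.66, -0.74, 2.41, -1.27, 0.17, 0.93]
   pour -135 [0, 0, 0, 0, 0, 0, 0] [-0.16, 1.09, 0.2, 1.24, 0.67, 1.8, -0.96]
   pour -110 [0, 0, 0, 0, 0, 0, 0] [-0.32, 0.92, 0.17, 1.68, 0.91, 1.46, -1.09]
   pour -90 [0, 0, 0, 0, 0, 0, 0] [-0.4, 0.82, 0.14, 2.03, 1.2, 1.27, -1.3]
   pour -70 [0, 0, 0, 0, 0, 0, 0] [-0.37, 0.79, 0.02, 2.37, 1.62, 1.26, -1.64]
```

```bash
python3 - <<'E'
from kin import *
cp=np.array([.533,-.011,.004]);d=np.radians
pg,Rg=side(cp,caddyR(d(-135)),d(15),.045,.052,1); print(pg)
pa=pg-Rg.apply([0,0,.11])
plan([(pa,Rg,8),(pa,Rg,2)],8.5)
print();plan([(pg,Rg,6),(pg,Rg,2)],8.5,start=(pa,Rg))
E
```

```text
[ 0.50319333 -0.04080667  0.04537482]
0 -0.9 0 1.3 0 1.9 0 8.5;-0.9 0 1.2 0 1.9 0 8.5;-1 0 1.2 0 1.9 0.1 8.5;-1 0 1.2 0 1.9 0 8.5;-1.1 0 1.1 0 1.8 0.1 8.5
1 -1.1 0 1.1 0 1.9 0 8.5;-1.1 0 1 0 1.8 0.1 8.5;-1.17 0.07 1.05 -0.1 1.9 0 8.5;0 0 0 0 0 0 8.5;0 0 0 0 0 0 8.5

0 0 0 1.8 0 0 0 8.5;0 0 1.8 0 0 0 8.5;0 0 1.8 0 0 0 8.5;0 0 1.9 0 0 0 8.5;0 0 1.8 0 0 0 8.5
1 0 0 1.9 0 0 0 8.5;0 0 0 0 0 0 8.5;0 0 0 0 0 0 8.5
```

Call:
{"fn": "step_arm", "kwargs": {
  "plan": "-0.9 0 1.3 0 1.9 0 8.5;-0.9 0 1.2 0 1.9 0 8.5;-1 0 1.2 0 1.9 0.1 8.5;-1 0 1.2 0 1.9 0 8.5;-1.1 0 1.1 0 1.8 0.1 8.5"
}}

```text
clock: 13.97
position: [0.5012, -0.0414, 0.1886]
orientation: [-2.84, -1.163, -0.236]
ft_force: [0.6, 0.1, -0.2]
grip_width: 0.0847
```

Call:
{"fn": "step_arm", "kwargs": {
  "plan": "-1.1 0 1.1 0 1.9 0 8.5;-1.1 0 1 0 1.8 0.1 8.5;-1.2 0.1 1 -0.1 1.9 0 8.5;0 0 0 0 0 0 8.5;0 0 0 0 0 0 8.5"
}}

```text
clock: 14.38
position: [0.482, -0.0618, 0.1517]
orientation: [-2.797, -1.14, -0.366]
ft_force: [1.1, -0.0, 0.2]
grip_width: 0.0849
```

```bash
python3 - <<'E'
from kin import *
cp=np.array([.533,-.011,.004]);d=np.radians
o=st();print(np.round(o['joint_pos'],3).tolist())
pg,Rg=side(cp,caddyR(d(-135)),d(15),.045,.052,1)
plan([(pg,Rg,7),(pg,Rg,2)],8.5)
im,m=snap('wrist','w4.png',s=1.5)
X=[cp+caddyR(d(-135)).apply(v) for v in [(-.075,.031,.075),(.075,.031,.075),(.075,-.031,.075),(-.075,-.031,.075)]]
print(np.round(proj(m,X)*1.5).tolist())
E
```

```text
14.38 [ 0.482  -0.0618  0.1517] [[0.691, 0.699, 0.183], [0.675, -0.715, 0.181], [0.258, -0.001, -0.966]] F [ 1.1 -0.   0.2] g 0.0849
[-0.252, 0.27, 0.52, 2.17, -0.584, 0.681, -0.105]
0 0 0 1.6 0 0 -0.1 8.5;0 0 1.6 0 0 -0.1 8.5;0 0 1.6 0 0 -0.1 8.5;0 0 1.6 0 0 -0.1 8.5;0 0 1.5 0 0 -0.1 8.5
1 0.1 0 1.6 0.1 0 -0.1 8.5;0.04 -0.01 1.54 0 0.1 0 8.5;0 0 0 0 0 0 8.5;0 0 0 0 0 0 8.5
[[439.0, 71.0], [442.0, 352.0], [326.0, 353.0], [323.0, 72.0]]
```

View pics/w4.png

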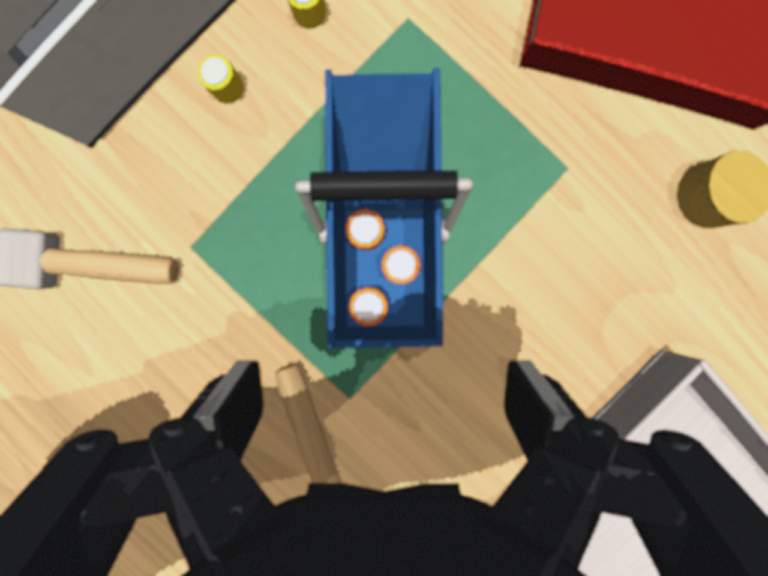

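The wrist view shows the caddy rim at (327,70)–(441,345)/1.5, within 3 px of my prediction and centred between the fingers. Go in and grip the sides.

Call:
{"fn": "step_arm", "kwargs": {
  "plan": "0 0 1.6 0 0 -0.1 8.5;0 0 1.6 0 0 -0.1 8.5;0 0 1.6 0 0 -0.1 8.5;0 0 1.6 0 0 -0.1 8.5;0 0 1.5 0 0 -0.1 8.5"
}}

```text
clock: 14.85
position: [0.499, -0.0453, 0.0757]
orientation: [-2.789, -1.162, -0.371]
ft_force: [-0.8, -0.1, -0.4]
grip_width: 0.0851
```

Call:
{"fn": "step_arm", "kwargs": {
  "plan": "0.1 0 1.6 0 0 -0.1 8.5;0 0 1.5 0 0 0 8.5;0 0 0 0 0 0 8.5;0 0 0 0 0 0 8.5"
}}

```text
clock: 15.18
position: [0.5044, -0.0395, 0.0462]
orientation: [-2.788, -1.164, -0.369]
ft_force: [0.2, -0.7, 0.4]
grip_width: 0.0852
```

Call:
{"fn": "step_arm", "kwargs": {
  "plan": "0 0 0 0 0 0 6.6;0 0 0 0 0 0 6;0 0 0 0 0 0 5;0 0 0 0 0 0 4;0 0 0 0 0 0 4",
  "newtons": 100
}}

```text
clock: 15.6
position: [0.5046, -0.0405, 0.0475]
orientation: [-2.789, -1.164, -0.373]
ft_force: [-0.2, -1.0, 6.6]
grip_width: 0.0608
```

```bash
python3 - <<'E'
from kin import *
o=st();print(np.round(o['joint_pos'],3).tolist())
E
```

```text
15.6 [ 0.5046 -0.0405  0.0475] [[0.679, 0.71, 0.187], [0.687, -0.704, 0.182], [0.261, 0.005, -0.965]] F [-0.2 -1.   6.6] g 0.0608
[-0.122, 0.475, 0.314, 2.216, -0.884, 0.46, 0.168]
```

```bash
cat >> kin.py <<'E'
d=np.radians
import os
if os.path.exists('grasp.npy'):
    _g=np.load('grasp.npy'); gR=Ro.from_rotvec(_g[3:]); gp=_g[:3]   # tool in caddy frame
    def tool(cp,CR): return cp+CR.apply(gp),CR*gR
    def caddy_now():
        p,R=pose(); CR=R*gR.inv(); return p-CR.apply(gp),CR
E
python3 - <<'E'
from kin import *
p,R=pose(); cp=np.array([.533,-.011,.004]);CR=caddyR(d(-135))
np.save('grasp.npy',np.r_[CR.inv().apply(p-cp),(CR.inv()*R).as_rotvec()]); print(CR.inv().apply(p-cp))
E
cat > pour.py <<'E'
from kin import *
q=np.array(readout.get_obs()['joint_pos']);cp=np.array([.533,-.011,.004]);tray=np.array([.504,-.312,0])
W=[(*tool(cp+[0,0,.13],caddyR(d(-135))),8)]
pd=-110; lip0=tray+.03*np.array([np.cos(d(pd)),np.sin(d(pd)),0])
def at(pd,th,z,dx=0):
    CR=caddyR(d(pd),d(th)); return tool(lip0+[0,0,z]-CR.apply([-.075,0,.075]),CR)
W.append((*at(pd,45,.13),18))
for th in (60,75,90,108): W.append((*at(pd,th,.13-.05*(th-45)/63),3))
for p,R,n in W: q,e,er=ik(p,R,q); print(np.round(q,2).tolist(),round(e,3),round(er,1))
E
python3 - <<'E'
from pour import *
plan(W[:2],4)
E
```

```text
[0.04095959 0.00079498 0.04345214]
[-0.23, 0.23, 0.49, 2.16, -0.53, 0.72, -0.14] 0.0 0.0
[-0.25, 0.61, 0.82, 1.81, 0.12, 0.8, 0.04] 0.0 0.0
[-0.51, 0.79, 0.97, 1.84, 0.22, 0.8, -0.2] 0.0 0.0
[-0.68, 1.03, 1.04, 1.81, 0.26, 0.86, -0.39] 0.0 0.0
[-0.77, 1.28, 1.05, 1.74, 0.27, 0.99, -0.53] 0.0 0.0
[-0.82, 1.58, 1.03, 1.58, 0.28, 1.2, -0.65] 0.0 0.0
0 0.4 0 -1.6 0 0 0 4;0.4 0 -1.6 0 0 0 4;0.4 0 -1.6 0 0 0 4;0.4 0 -1.6 0 0 0 4;0.4 0 -1.5 0 0 0 4
1 0.5 0 -1.6 0 0 0 4;0.4 0 -1.5 0 0 0 4;0.49 0.07 -1.55 0 0 0 4;-1.7 1.4 -0.5 -0.2 -2.5 -1.4 4;-1.7 1.3 -0.4 -0.2 -2.5 -1.4 4
2 -1.8 1.3 -0.4 -0.2 -2.4 -1.4 4;-1.8 1.3 -0.3 -0.2 -2.5 -1.4 4;-1.9 1.2 -0.2 -0.2 -2.4 -1.4 4;-1.9 1.2 -0.1 -0.2 -2.5 -1.4 4;-1.9 1.1 0 -0.2 -2.4 -1.4 4
3 -2 1.1 0.1 -0.2 -2.4 -1.4 4;-2 1 0.1 -0.2 -2.5 -1.4 4;-2 1 0.2 -0.2 -2.4 -1.5 4;-2 0.9 0.3 -0.1 -2.5 -1.4 4;-2 0.9 0.4 -0.2 -2.4 -1.5 4
4 -2 0.8 0.5 -0.1 -2.5 -1.4 4;-2 0.7 0.6 -0.2 -2.4 -1.5 4;-2 0.7 0.7 -0.1 -2.5 -1.4 4;-1.9 0.7 0.8 -0.2 -2.4 -1.5 4;-2 0.6 0.9 -0.1 -2.5 -1.4 4
5 -1.88 0.52 0.89 -0.2 -2.4 -1.5 4
```

Call:
{"fn": "step_arm", "kwargs": {
  "plan": "0.4 0 -1.6 0 0 0 4;0.4 0 -1.6 0 0 0 4;0.4 0 -1.6 0 0 0 4;0.4 0 -1.6 0 0 0 4;0.4 0 -1.5 0 0 0 4"
}}

```text
clock: 16.02
position: [0.5022, -0.0411, 0.1288]
orientation: [-2.789, -1.163, -0.369]
ft_force: [-0.0, -0.7, -3.0]
grip_width: 0.0608
```

Call:
{"fn": "step_arm", "kwargs": {
  "plan": "0.5 0 -1.6 0 0 0 4;0.4 0 -1.5 0 0 0 4;0.5 0.1 -1.6 0 0 0 4;0 0 0 0 0 0 4"
}}

```text
clock: 16.35
position: [0.5056, -0.041, 0.1796]
orientation: [-2.79, -1.164, -0.376]
ft_force: [0.5, -0.6, -3.9]
grip_width: 0.0608
```

```bash
python3 - <<'E'
from pour import *
st()
ms={}
for c in ('scene','wrist'): ms[c]=snap(c,'s5.png' if c=='scene' else None,crop=(80,272,130,386),s=2.5)[1]
c0,CR=caddy_now();print('pred caddy',c0,'lip',c0+CR.apply([-.075,0,.075]))
for n in ['caddy','caddy_lip','caddy_bail']:
    a={c:pp(c,n,2) for c in ms}; print(n,{c:[(s,np.round(p,0).tolist()) for s,p in v] for c,v in a.items()})
    print([ (c,np.round(proj(ms[c],c0+CR.apply({'caddy':[0,0,0],'caddy_lip':[-.075,0,.075],'caddy_bail':[.012,0,.064]}[n]))[0]).tolist()) for c in ms])
plan(W[1:2],4)
E
```

```text
[-0.29, 0.24, 0.56, 2.16, -0.55, 0.73, -0.12] 0.0 0.0
[-0.28, 0.63, 0.88, 1.82, 0.06, 0.79, 0.09] 0.0 0.0
[-0.53, 0.82, 1.03, 1.84, 0.15, 0.79, -0.14] 0.0 0.0
[-0.7, 1.07, 1.09, 1.82, 0.19, 0.85, -0.33] 0.0 0.0
[-0.79, 1.32, 1.1, 1.74, 0.2, 0.97, -0.47] 0.0 0.0
[-0.84, 1.62, 1.09, 1.58, 0.22, 1.18, -0.6] 0.0 0.0
16.35 [ 0.5056 -0.041   0.1796] [[0.678, 0.71, 0.189], [0.687, -0.704, 0.181], [0.262, 0.007, -0.965]] F [ 0.5 -0.6 -3.9] g 0.0608
pred caddy [ 0.53246991 -0.01085468  0.13333584] lip [0.58555203 0.04221682 0.20827385]
caddy {'scene': [(0.58, [252.0, 176.0]), (0.51, [262.0, 171.0])], 'wrist': [(0.62, [255.0, 173.0])]}
[('scene', [255.0, 173.0]), ('wrist', [255.0, 177.0])]
caddy_lip {'scene': [(0.94, [263.0, 173.0])], 'wrist': []}
[('scene', [264.0, 175.0]), ('wrist', [256.0, -4.0])]
caddy_bail {'scene': [], 'wrist': []}
[('scene', [255.0, 149.0]), ('wrist', [255.0, 198.0])]
0 -1.7 1.4 -0.5 -0.2 -2.4 -1.4 4;-1.7 1.3 -0.4 -0.2 -2.4 -1.4 4;-1.8 1.3 -0.4 -0.2 -2.5 -1.4 4;-1.8 1.3 -0.3 -0.2 -2.4 -1.4 4;-1.9 1.2 -0.2 -0.2 -2.5 -1.4 4
1 -1.9 1.2 -0.1 -0.2 -2.4 -1.4 4;-1.9 1.1 0 -0.2 -2.5 -1.4 4;-1.9 1.1 0 -0.2 -2.4 -1.4 4;-2 1 0.1 -0.2 -2.5 -1.4 4;-2 1 0.2 -0.2 -2.4 -1.4 4
2 -2 0.9 0.3 -0.2 -2.5 -1.5 4;-2 0.9 0.4 -0.2 -2.4 -1.4 4;-2 0.8 0.5 -0.2 -2.5 -1.5 4;-2 0.8 0.6 -0.1 -2.4 -1.5 4;-2 0.7 0.7 -0.2 -2.5 -1.4 4
3 -2 0.6 0.8 -0.1 -2.4 -1.4 4;-1.9 0.6 0.8 -0.2 -2.5 -1.5 4;-1.97 0.58 0.93 -0.1 -2.4 -1.4 4
```

View pics/s5.png

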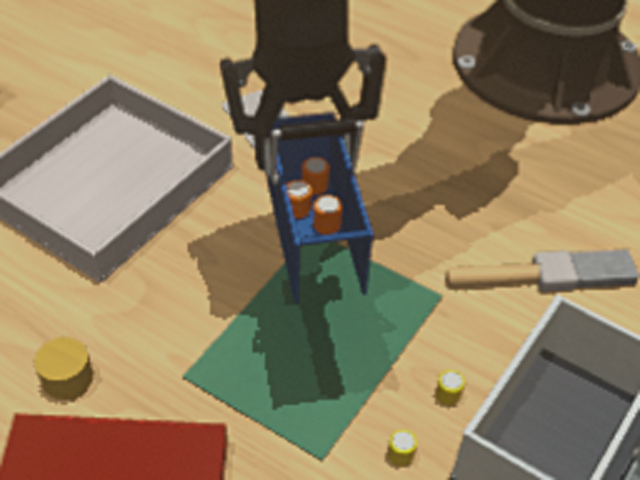

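The caddy is held level with three cartridges in it (crop (300,195)), clear of the mat. Carry it to the tray, partly tipped.

Call:
{"fn": "step_arm", "kwargs": {
  "plan": "-1.7 1.4 -0.5 -0.2 -2.4 -1.4 4;-1.7 1.3 -0.4 -0.2 -2.4 -1.4 4;-1.8 1.3 -0.4 -0.2 -2.5 -1.4 4;-1.8 1.3 -0.3 -0.2 -2.4 -1.4 4;-1.9 1.2 -0.2 -0.2 -2.5 -1.4 4"
}}

```text
clock: 17.17
position: [0.4914, -0.1528, 0.1798]
orientation: [2.806, 1.373, 0.088]
ft_force: [0.2, -0.3, -3.3]
grip_width: 0.0608
```

Call:
{"fn": "step_arm", "kwargs": {
  "plan": "-1.9 1.2 -0.1 -0.2 -2.4 -1.4 4;-1.9 1.1 0 -0.2 -2.5 -1.4 4;-1.9 1.1 0 -0.2 -2.4 -1.4 4;-2 1 0.1 -0.2 -2.5 -1.4 4;-2 1 0.2 -0.2 -2.4 -1.4 4"
}}

```text
clock: 17.58
position: [0.4795, -0.2629, 0.1843]
orientation: [2.619, 1.478, -0.193]
ft_force: [-0.2, -0.0, -3.5]
grip_width: 0.0608
```

Call:
{"fn": "step_arm", "kwargs": {
  "plan": "-2 0.9 0.3 -0.2 -2.5 -1.5 4;-2 0.9 0.4 -0.2 -2.4 -1.4 4;-2 0.8 0.5 -0.2 -2.5 -1.5 4;-2 0.8 0.6 -0.1 -2.4 -1.5 4;-2 0.7 0.7 -0.2 -2.5 -1.4 4"
}}

```text
clock: 18.0
position: [0.4674, -0.3733, 0.1877]
orientation: [2.404, 1.563, -0.457]
ft_force: [0.3, -1.1, -4.2]
grip_width: 0.0605
```

Call:
{"fn": "step_arm", "kwargs": {
  "plan": "-2 0.6 0.8 -0.1 -2.4 -1.4 4;-1.9 0.6 0.8 -0.2 -2.5 -1.5 4;-2 0.6 0.9 -0.1 -2.4 -1.4 4;0 0 0 0 0 0 4"
}}

```text
clock: 18.33
position: [0.4585, -0.4411, 0.1902]
orientation: [2.269, 1.598, -0.609]
ft_force: [0.2, 0.7, -3.9]
grip_width: 0.061
```

```bash
python3 - <<'E'
from pour import *
o=st();print(np.round(o['joint_pos'],2).tolist())
c0,CR=caddy_now();x=CR.apply([1,0,0]);print('lip',c0+CR.apply([-.075,0,.075]),'x',x)
plan(W[2:]+[(*W[-1][:2],1)],4)
E
```

```text
[-0.28, 0.24, 0.56, 2.16, -0.55, 0.73, -0.12] 0.0 0.0
[-0.28, 0.63, 0.87, 1.82, 0.06, 0.79, 0.08] 0.0 0.0
[-0.53, 0.82, 1.03, 1.84, 0.15, 0.79, -0.14] 0.0 0.0
[-0.69, 1.07, 1.09, 1.82, 0.19, 0.85, -0.33] 0.0 0.0
[-0.79, 1.32, 1.1, 1.74, 0.21, 0.97, -0.47] 0.0 0.0
[-0.84, 1.62, 1.08, 1.58, 0.22, 1.18, -0.6] 0.0 0.0
18.33 [ 0.4585 -0.4411  0.1902] [[0.291, 0.942, -0.168], [0.815, -0.337, -0.472], [-0.501, 0.0, -0.865]] F [ 0.2  0.7 -3.9] g 0.061
[-0.15, 0.57, 0.81, 1.83, 0.16, 0.78, 0.1]
lip [ 0.49345554 -0.34298364  0.13016648] x [-0.24165568 -0.66224409  0.70924981]
0 0.4 0 -0.7 0 -4.9 0 4;0.4 0 -0.8 0 -5 0 4;0.24 -0.05 -0.76 0 -4.9 -0.1 4;0.4 0 -0.8 0 -5 0 4;0.4 0 -0.8 0.1 -5 0 4
1 0.25 0.02 -0.76 0 -5 -0.1 4;0.5 0 -0.8 0 -5 0 4;0.4 0 -0.9 0 -5 0 4;0.3 0.02 -0.92 0.1 -5 0 4;0.7 0 -1.1 0 -6 0 4
2 0.5 0 -1.2 0 -6 0 4;0.4 0.02 -1.21 0.1 -6 -0.1 4;0 0 0 0 0 0 4
```

Call:
{"fn": "step_arm", "kwargs": {
  "plan": "0.4 0 -0.7 0 -4.9 0 4;0.4 0 -0.8 0 -5 0 4;0.2 0 -0.8 0 -4.9 0 4;0.4 0 -0.8 0 -5 0 4;0.4 0 -0.8 0.1 -5 0 4"
}}

```text
clock: 18.75
position: [0.4737, -0.401, 0.2089]
orientation: [1.961, 1.38, -1.013]
ft_force: [0.1, -1.1, -4.6]
grip_width: 0.061
```

Call:
{"fn": "step_arm", "kwargs": {
  "plan": "0.3 0 -0.8 0 -5 -0.1 4;0.5 0 -0.8 0 -5 0 4;0.4 0 -0.9 0 -5 0 4;0.3 0 -0.9 0.1 -5 0 4;0.7 0 -1.1 0 -6 0 4"
}}

```text
clock: 19.17
position: [0.4905, -0.3548, 0.2075]
orientation: [1.596, 1.123, -1.355]
ft_force: [0.1, -0.0, -6.2]
grip_width: 0.061
```

Call:
{"fn": "step_arm", "kwargs": {
  "plan": "0.5 0 -1.2 0 -6 0 4;0.4 0 -1.2 0.1 -6 -0.1 4;0 0 0 0 0 0 4;0 0 0 0 0 0 4;0 0 0 0 0 0 4"
}}

```text
clock: 19.58
position: [0.4974, -0.333, 0.2024]
orientation: [1.422, 0.999, -1.487]
ft_force: [0.1, 0.4, -1.6]
grip_width: 0.0607
```

```bash
python3 - <<'E'
from pour import *
o=st();print(np.round(o['joint_pos'],2).tolist())
c0,CR=caddy_now();print('lip',c0+CR.apply([-.075,0,.075]),'x',CR.apply([1,0,0]),'z',CR.apply([0,0,1]))
snap('scene','s6.png',crop=(60,252,90,346),s=2.5)
for c in('scene','top'):
    snap(c);print(c,[(s,np.round(p).tolist()) for s,p in pp(c,'cartridge0_mid',6)])
E
```

```text
[-0.49, 0.29, 0.82, 2.17, -0.67, 0.77, 0.0] 0.0 0.0
[-0.36, 0.71, 1.04, 1.83, -0.14, 0.78, 0.26] 0.0 0.0
[-0.6, 0.93, 1.18, 1.85, -0.08, 0.76, 0.06] 0.0 0.0
[-0.74, 1.19, 1.24, 1.83, -0.05, 0.82, -0.12] 0.0 0.0
[-0.84, 1.45, 1.25, 1.75, -0.02, 0.93, -0.27] 0.0 0.0
[-0.89, 1.75, 1.25, 1.59, 0.01, 1.14, -0.42] 0.0 0.0
19.58 [ 0.4974 -0.333   0.2024] [[-0.016, 0.94, -0.34], [-0.041, -0.341, -0.939], [-0.999, -0.001, 0.044]] F [ 0.1  0.4 -1.6] g 0.0607
[-0.75, 1.42, 1.15, 1.85, 0.44, 0.96, -0.59]
lip [ 0.49544037 -0.33757242  0.08234589] x [0.09973191 0.2854761  0.95318253] z [ 0.3292186   0.89453609 -0.30235791]
scene [(0.51, [309.0, 233.0]), (0.46, [187.0, 160.0]), (0.46, [289.0, 259.0])]
top [(0.56, [340.0, 221.0]), (0.42, [203.0, 212.0])]
```

View pics/s6.png

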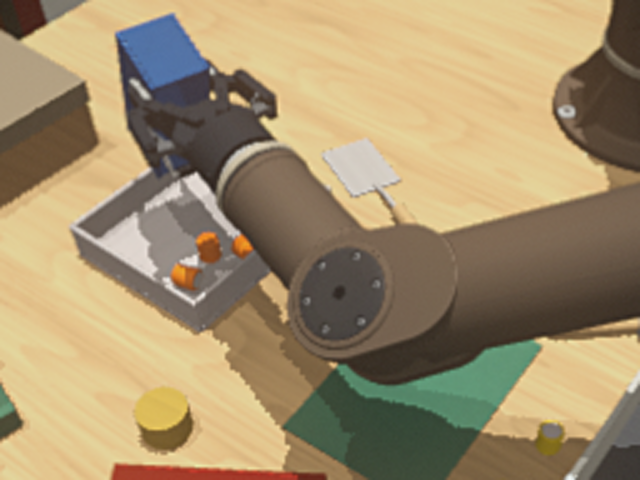

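All three orange drums lie in the tray (crop (208,247), (187,275), (243,245)). Now reverse the motion and bring the caddy back upright.

```bash
python3 - <<'E' | tail -12
from pour import *
mc=np.array([.541,0,.004])
B=[(*at(pd,90,.11),3),(*at(pd,60,.13),5),(*at(pd,40,.14),4),(*tool(mc+[0,0,.13],caddyR(d(-135))),20),(*tool(mc+[0,0,.13],caddyR(d(-135))),1)]
print('x')
plan(B,4)
E
```

```text
[-0.6, 0.93, 1.18, 1.85, -0.08, 0.76, 0.06] 0.0 0.0
[-0.74, 1.19, 1.24, 1.83, -0.05, 0.82, -0.12] 0.0 0.0
[-0.84, 1.45, 1.25, 1.75, -0.02, 0.93, -0.27] 0.0 0.0
[-0.89, 1.75, 1.25, 1.59, 0.01, 1.14, -0.42] 0.0 0.0
x
0 -0.7 0 1.4 -0.1 5.8 -0.1 4;-0.9 0 1.2 -0.1 5.9 -0.1 4;-0.94 0 1.2 0 5.8 -0.1 4;-0.1 0 1.1 0 6 0 4;-0.2 0 1.1 0 6 0 4
1 -0.3 0 1.1 -0.1 6 0 4;-0.4 0 1 -0.1 6 0 4;-0.42 -0.03 0.97 0 6 0.1 4;0 0 0.9 0 5 0 4;-0.1 0 0.8 0 5 0 4
2 -0.1 0 0.8 -0.1 5 0 4;-0.22 -0.01 0.86 0 5 0.1 4;1.9 -0.4 -0.8 0.1 2 1.3 4;1.9 -0.5 -0.7 0.1 2 1.3 4;1.9 -0.5 -0.7 0.1 2 1.3 4
3 1.9 -0.6 -0.6 0.1 2 1.3 4;1.9 -0.6 -0.5 0.1 2 1.3 4;1.9 -0.7 -0.5 0.1 2 1.3 4;1.9 -0.7 -0.4 0.1 1.9 1.3 4;1.9 -0.7 -0.3 0.1 2 1.3 4
4 1.9 -0.8 -0.3 0.1 1.9 1.3 4;1.9 -0.8 -0.2 0.1 2 1.3 4;1.9 -0.9 -0.1 0.1 1.9 1.3 4;1.9 -0.9 -0.1 0.1 2 1.2 4;1.9 -1 0 0.1 1.9 1.3 4
5 1.8 -1 0.1 0.1 2 1.2 4;1.8 -1 0.1 0.1 1.9 1.3 4;1.8 -1.1 0.2 0.1 2 1.2 4;1.8 -1.1 0.3 0.1 1.9 1.3 4;1.7 -1.2 0.3 0.1 2 1.2 4
6 1.7 -1.2 0.4 0.1 1.9 1.3 4;1.58 -1.21 0.42 0.1 2 1.2 4;0 0 0 0 0 0 4
```

Call:
{"fn": "step_arm", "kwargs": {
  "plan": "-0.7 0 1.4 -0.1 5.8 -0.1 4;-0.9 0 1.2 -0.1 5.9 -0.1 4;-0.9 0 1.2 0 5.8 -0.1 4;-0.1 0 1.1 0 6 0 4;-0.2 0 1.1 0 6 0 4"
}}

```text
clock: 20.25
position: [0.4765, -0.3906, 0.2218]
orientation: [1.852, 1.309, -1.134]
ft_force: [0.3, -0.2, -4.8]
grip_width: 0.0609
```

Call:
{"fn": "step_arm", "kwargs": {
  "plan": "-0.3 0 1.1 -0.1 6 0 4;-0.4 0 1 -0.1 6 0 4;-0.4 0 1 0 6 0.1 4;0 0 0.9 0 5 0 4;-0.1 0 0.8 0 5 0 4"
}}

```text
clock: 20.67
position: [0.4603, -0.4329, 0.2033]
orientation: [2.214, 1.56, -0.695]
ft_force: [0.2, -0.6, -3.3]
grip_width: 0.0608
```

Call:
{"fn": "step_arm", "kwargs": {
  "plan": "-0.1 0 0.8 -0.1 5 0 4;-0.2 0 0.9 0 5 0.1 4;1.9 -0.4 -0.8 0.1 2 1.3 4;1.9 -0.5 -0.7 0.1 2 1.3 4;1.9 -0.5 -0.7 0.1 2 1.3 4"
}}

```text
clock: 21.08
position: [0.4639, -0.3818, 0.1874]
orientation: [2.446, 1.592, -0.392]
ft_force: [-0.1, 0.4, -2.8]
grip_width: 0.0607
```

Call:
{"fn": "step_arm", "kwargs": {
  "plan": "1.9 -0.6 -0.6 0.1 2 1.3 4;1.9 -0.6 -0.5 0.1 2 1.3 4;1.9 -0.7 -0.5 0.1 2 1.3 4;1.9 -0.7 -0.4 0.1 1.9 1.3 4;1.9 -0.7 -0.3 0.1 2 1.3 4"
}}

```text
clock: 21.5
position: [0.4781, -0.2781, 0.1837]
orientation: [2.622, 1.511, -0.175]
ft_force: [0.8, 0.2, -3.8]
grip_width: 0.0609
```

Call:
{"fn": "step_arm", "kwargs": {
  "plan": "1.9 -0.8 -0.3 0.1 1.9 1.3 4;1.9 -0.8 -0.2 0.1 2 1.3 4;1.9 -0.9 -0.1 0.1 1.9 1.3 4;1.9 -0.9 -0.1 0.1 2 1.2 4;1.9 -1 0 0.1 1.9 1.3 4"
}}

```text
clock: 21.92
position: [0.4923, -0.1744, 0.1806]
orientation: [2.78, 1.407, 0.052]
ft_force: [0.6, -0.4, -3.2]
grip_width: 0.0608
```

Call:
{"fn": "step_arm", "kwargs": {
  "plan": "1.8 -1 0.1 0.1 2 1.2 4;1.8 -1 0.1 0.1 1.9 1.3 4;1.8 -1.1 0.2 0.1 2 1.2 4;1.8 -1.1 0.3 0.1 1.9 1.3 4;1.7 -1.2 0.3 0.1 2 1.2 4"
}}

```text
clock: 22.33
position: [0.5064, -0.0706, 0.1765]
orientation: [-2.805, -1.24, -0.282]
ft_force: [0.2, 0.3, -2.7]
grip_width: 0.061
```

Call:
{"fn": "step_arm", "kwargs": {
  "plan": "1.7 -1.2 0.4 0.1 1.9 1.3 4;1.6 -1.2 0.4 0.1 2 1.2 4;0 0 0 0 0 0 4;0 0 0 0 0 0 4"
}}

```text
clock: 22.67
position: [0.5116, -0.0298, 0.1748]
orientation: [-2.79, -1.167, -0.366]
ft_force: [0.7, 0.6, -3.1]
grip_width: 0.0609
```

```bash
python3 - <<'E'
from kin import *
o=st();print(np.round(o['joint_pos'],2).tolist())
ms={}
for c in ('scene','top','wrist'): ms[c]=snap(c,{'wrist':'w7.png'}.get(c),s=1.5)[1]
c0,CR=caddy_now();print('pred',c0,CR.apply([1,0,0]),CR.apply([0,0,1]))
V=[(-.075,.031,.075),(.075,.031,.075),(.075,-.031,.075),(-.075,-.031,.075)]
print('wrist corners',np.round(proj(ms['wrist'],[c0+CR.apply(v) for v in V])*1.5).tolist())
for n,v in {'caddy':[0,0,0],'caddy_lip':[-.075,0,.075]}.items():
    for c in ms: print(n,c,[(s,np.round(p).tolist()) for s,p in pp(c,n,1)],np.round(proj(ms[c],c0+CR.apply(v))[0]).tolist())
mc=np.array([.541,0,.004])
T=lambda z:tool(mc+[0,0,z],caddyR(d(-135)))
plan([(*T(.02),8),(*T(.006),4),(*T(.006),1)],4)
E
```

```text
22.67 [ 0.5116 -0.0298  0.1748] [[0.678, 0.712, 0.183], [0.689, -0.703, 0.18], [0.256, 0.004, -0.967]] F [ 0.7  0.6 -3.1] g 0.0609
[-0.33, 0.27, 0.52, 2.1, -0.53, 0.72, -0.23]
pred [ 0.54095718 -0.00123067  0.13100345] [-0.70668323 -0.70751263  0.00496914] [0.00355575 0.00347173 0.99998765]
wrist corners [[492.0, -4.0], [489.0, 515.0], [275.0, 515.0], [276.0, -6.0]]
caddy scene [(0.66, [253.0, 177.0])] [257.0, 178.0]
caddy top [(0.77, [257.0, 202.0])] [253.0, 203.0]
caddy wrist [(0.78, [254.0, 172.0])] [255.0, 177.0]
caddy_lip scene [(0.57, [265.0, 183.0])] [266.0, 181.0]
caddy_lip top [(0.8, [235.0, 181.0])] [232.0, 176.0]
caddy_lip wrist [] [256.0, -4.0]
0 -0.3 0 1.3 0 0 0 4;-0.3 0 1.3 0 0 0 4;-0.4 0 1.3 0 0 0 4;-0.3 0 1.3 0 0.1 0 4;-0.4 0 1.3 0 0 0 4
1 -0.4 0 1.3 0 0.1 0 4;-0.3 0 1.2 0 0 0 4;-0.36 -0.07 1.3 -0.1 0.1 0.1 4;-0.1 0 0.3 0 0 0 4;-0.1 0 0.3 0 0 0 4
2 -0.1 0 0.4 0 0 0 4;-0.07 -0.01 0.35 0 0 0 4;0 0 0 0 0 0 4
```

View pics/w7.png

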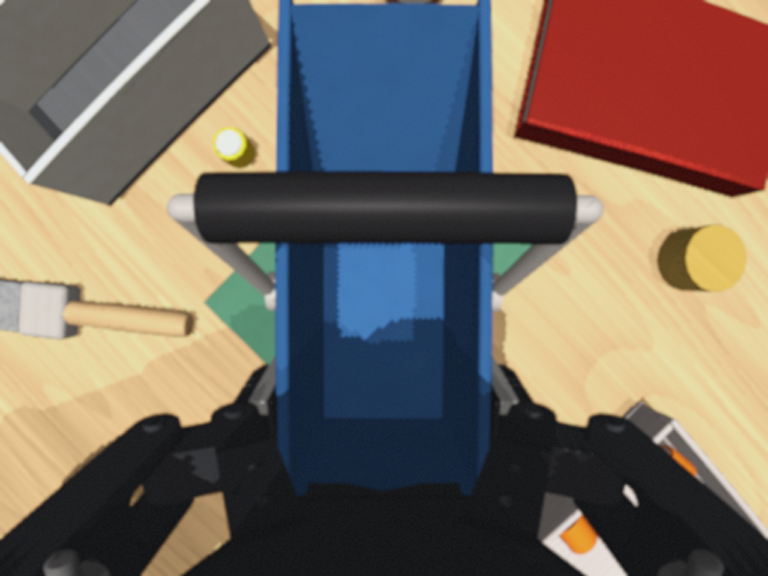

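The caddy is empty and upright in the grip, over the mat. Lower it.

Call:
{"fn": "step_arm", "kwargs": {
  "plan": "-0.3 0 1.3 0 0 0 4;-0.3 0 1.3 0 0 0 4;-0.4 0 1.3 0 0 0 4;-0.3 0 1.3 0 0 0 4;-0.4 0 1.3 0 0 0 4"
}}

```text
clock: 23.53
position: [0.5135, -0.0293, 0.1063]
orientation: [-2.79, -1.167, -0.365]
ft_force: [0.1, -0.0, -3.6]
grip_width: 0.0605
```

Call:
{"fn": "step_arm", "kwargs": {
  "plan": "-0.4 0 1.3 0 0 0 4;-0.3 0 1.2 0 0 0 4;-0.4 0 1.2 0 0 0 4;-0.1 0 0.3 0 0 0 4;0 0 0 0 0 0 4"
}}

```text
clock: 23.95
position: [0.5119, -0.0306, 0.0644]
orientation: [-2.79, -1.166, -0.363]
ft_force: [0.2, 0.3, -3.5]
grip_width: 0.0611
```

Call:
{"fn": "step_arm", "kwargs": {
  "plan": "-0.1 0 0.3 0 0 0 4;-0.1 0 0.3 0 0 0 4;0 0 0 0 0 0 4"
}}

```text
clock: 24.2
position: [0.5124, -0.0306, 0.0589]
orientation: [-2.79, -1.167, -0.366]
ft_force: [0.7, 0.2, -3.3]
grip_width: 0.0614
```

```bash
python3 - <<'E'
from kin import *
for _ in range(3): o=st(); c0,CR=caddy_now();print('pred',c0,CR.apply([1,0,0]),CR.apply([0,0,1]));cams.camera('wrist')
E
```

```text
24.2 [ 0.5124 -0.0306  0.0589] [[0.678, 0.712, 0.183], [0.689, -0.702, 0.179], [0.256, 0.005, -0.967]] F [ 0.7  0.2 -3.3] g 0.0614
pred [ 0.5405563  -0.00116747  0.01530768] [-0.70557611 -0.70861895  0.00464033] [0.00372527 0.00283908 0.99998903]
24.25 [ 0.5124 -0.0306  0.0591] [[0.678, 0.712, 0.183], [0.689, -0.703, 0.179], [0.256, 0.004, -0.967]] F [-0.1  0.4 -2.9] g 0.0609
pred [ 0.54053985 -0.00114513  0.01545295] [-0.70566707 -0.70852858  0.00460767] [0.00379202 0.00272638 0.99998909]
24.3 [ 0.5123 -0.0306  0.0591] [[0.678, 0.712, 0.183], [0.689, -0.702, 0.179], [0.256, 0.004, -0.967]] F [ 0.3  0.6 -2.9] g 0.0608
pred [ 0.54050168 -0.00113155  0.01549734] [-0.70564806 -0.70854741  0.00462422] [0.00384104 0.00270094 0.99998898]
```

Call:
{"fn": "step_arm", "kwargs": {
  "plan": "-0.1 0 0.4 0 0 0 4;-0.1 0 0.3 0 0.2 0 4;0 0 0 0 0 0 4"
}}

```text
clock: 24.6
position: [0.5117, -0.0308, 0.051]
orientation: [-2.788, -1.166, -0.369]
ft_force: [-0.2, 0.5, -2.7]
grip_width: 0.0608
```

Call:
{"fn": "step_arm", "kwargs": {
  "plan": "0 0 0.2 0 0 0 4;0 0 0 0 0 0 4"
}}

```text
clock: 24.77
position: [0.5123, -0.0304, 0.0493]
orientation: [-2.788, -1.166, -0.369]
ft_force: [-0.3, 0.3, -3.2]
grip_width: 0.0607
```

Call:
{"fn": "step_arm", "kwargs": {
  "plan": "-0.1 0 0.1 0 0 0 4;0 0 0 0 0 0 4"
}}

```text
clock: 24.93
position: [0.5119, -0.031, 0.0483]
orientation: [-2.788, -1.166, -0.37]
ft_force: [-0.0, -0.4, -3.7]
grip_width: 0.0608
```

Call:
{"fn": "step_arm", "kwargs": {
  "plan": "0 0 0.1 0 0 0 4;0 0 0 0 0 0 4"
}}

```text
clock: 25.1
position: [0.5122, -0.0308, 0.0475]
orientation: [-2.788, -1.166, -0.37]
ft_force: [-0.2, 0.5, -1.5]
grip_width: 0.0608
```

Call:
{"fn": "step_arm", "kwargs": {
  "plan": "0 0 0.1 0 0 0 4;0 0 0 0 0 0 4"
}}

```text
clock: 25.27
position: [0.5123, -0.0308, 0.0474]
orientation: [-2.788, -1.165, -0.372]
ft_force: [-6.7, -2.6, 16.7]
grip_width: 0.0613
```

Contact is at the same height as when gripped. Ease off, release, and retreat along the fingers.

Call:
{"fn": "step_arm", "kwargs": {
  "plan": "0 0 -0.1 0 0 0 4;0 0 0 0 0 0 6.2;0 0 0 0 0 0 7;0 0 0 0 0 0 8.5;0 0 0 0 0 0 8.5"
}}

```text
clock: 25.68
position: [0.5125, -0.0306, 0.0475]
orientation: [-2.788, -1.166, -0.37]
ft_force: [0.3, 0.6, 0.4]
grip_width: 0.0852
```

Call:
{"fn": "step_arm", "kwargs": {
  "plan": "0 0 0 0 0 0 8.5;0 0 0 0 0 0 8.5;0 0 -0.8 0 0 0 8.5;0 0 -1.6 0 0 0 8.5;0 0 -2 0 0 0 8.5"
}}

```text
clock: 26.1
position: [0.5031, -0.0388, 0.09]
orientation: [-2.787, -1.166, -0.367]
ft_force: [0.2, 0.0, 0.0]
grip_width: 0.0847
```

Call:
{"fn": "step_arm", "kwargs": {
  "plan": "0 0 -2.2 0 0 0 8.5;0 0 -2.5 0 0 0 8.5;0 0 -2.5 0 0 0 8.5;-1 0 -2.5 0 0 0 8.5;-1 0 -2.5 0 0 0 8.5"
}}

```text
clock: 26.52
position: [0.4673, -0.075, 0.2041]
orientation: [-2.788, -1.167, -0.37]
ft_force: [0.7, 0.3, 0.0]
grip_width: 0.085
```

Call:
{"fn": "step_arm", "kwargs": {
  "plan": "-2 0 -2 0 0 0 8.5;-2 0 -2 0 0 0 8.5;-1 0 -1 0 0 0 8.5;0 0 0 0 0 0 8.5;0 0 0 0 0 0 8.5"
}}

```text
clock: 26.93
position: [0.4249, -0.1182, 0.2384]
orientation: [-2.788, -1.165, -0.372]
ft_force: [-0.2, 0.8, -0.2]
grip_width: 0.0848
```

```bash
python3 - <<'E'
from kin import *
st();ms={}
for c in ('scene','top'): ms[c]=snap(c,c+'9.png',s=1.5)[1]
for n in ['caddy','caddy_lip','caddy_bar','cartridge0_mid','spare','jar','book','weight','tray']:
    a={c:pp(c,n,5 if 'cart' in n else 1) for c in ms}
    print(n,{c:[(s,np.round(p).tolist()) for s,p in v] for c,v in a.items()})
    if all(a.values()): X,e=tri([(ms[c],a[c][0][1]) for c in ms]);print('   ',np.round(X,3),np.round(e,4))
    if 'cart' in n: print([np.round(atz(ms['scene'],p,.018),3).tolist() for s,p in a['scene']])
E
```

```text
26.93 [ 0.4249 -0.1182  0.2384] [[0.678, 0.711, 0.186], [0.687, -0.703, 0.182], [0.26, 0.005, -0.966]] F [-0.2  0.8 -0.2] g 0.0848
caddy {'scene': [(0.64, [253.0, 211.0])], 'top': [(0.97, [255.0, 209.0])]}
    [ 0.542 -0.005  0.006] [0.0027 0.0027]
caddy_lip {'scene': [(0.6, [261.0, 220.0])], 'top': [(0.79, [238.0, 188.0])]}
    [0.59  0.045 0.064] [0.0011 0.0011]
caddy_bar {'scene': [(0.61, [256.0, 178.0])], 'top': [(0.65, [254.0, 204.0])]}
    [ 0.539 -0.003  0.127] [0.0007 0.0007]
cartridge0_mid {'scene': [(0.67, [289.0, 256.0]), (0.64, [307.0, 232.0]), (0.57, [186.0, 157.0])], 'top': [(0.63, [201.0, 212.0]), (0.57, [269.0, 125.0]), (0.53, [205.0, 185.0]), (0.52, [339.0, 224.0]), (0.28, [205.0, 146.0])]}
    [ 0.548  0.138 -0.069] [0.025 0.025]
[[0.608, 0.134, 0.018], [0.528, 0.136, 0.018], [0.503, -0.259, 0.018]]
spare {'scene': [(0.95, [392.0, 279.0])], 'top': [(0.77, [135.0, 212.0])]}
    [0.521 0.344 0.004] [0.0027 0.0027]
jar {'scene': [(0.57, [268.0, 302.0])], 'top': [(0.76, [209.0, 145.0])]}
    [0.722 0.144 0.007] [0.008 0.008]
book {'scene': [(0.88, [173.0, 280.0])], 'top': [(0.74, [271.0, 124.0])]}
    [ 0.794 -0.046  0.   ] [0. 0.]
weight {'scene': [(0.82, [159.0, 232.0])], 'top': [(0.57, [364.0, 225.0])]}
    [ 0.548 -0.419 -0.442] [0.0074 0.0074]
tray {'scene': [(0.73, [173.0, 155.0])], 'top': [(0.91, [362.0, 225.0])]}
    [ 0.503 -0.311 -0.005] [0.0005 0.0005]
```

View pics/scene9.png

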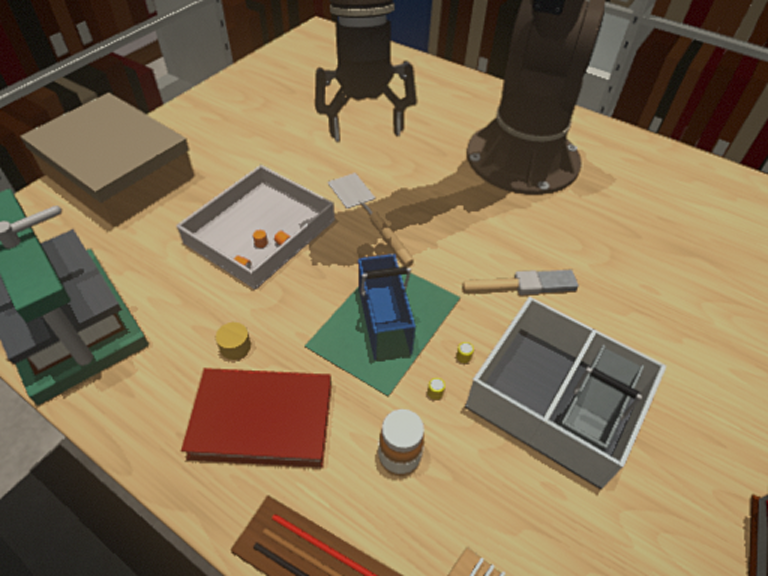

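The view shows the empty blue caddy upright in the middle of the mat (385,305). The three orange drums lie in the tray at (260,238), (281,238) and (243,262). Everything else is where it was and the gripper is clear, so I hand in.

```bash
python3 -c "
from bench import order; print(order.close_job())"
```

```text
the job is handed in; nothing more can be done
None
```

The job is done and handed in, at about 27 s of robot time against the 72 s limit. I lifted the caddy out of the rack by its hanger bar and set it on the mat. After letting go I gripped it by its long sides, tipped the three orange cartridges into the tray, and stood it upright again.

**Last checks:**
- **Caddy:** it is upright and empty, with its centre at about (0.542, -0.005), within about 5 mm of the mat's centre.
- **Cartridges:** all three orange ones show in the tray in the last scene picture.
- **Other things:** in the pictures the rack, spare caddy, jar, book, weight, brush, spatula and yellow look-alikes look unmoved. The spare, jar and book measured within about 1 cm of their first positions.
- **Forces:** the highest wrist force in the move reports was about 18 N, when the caddy touched down on the mat the second time. The arm and gripper touched nothing after release.

**Checks that disagreed:**
- The network's top view put the weight at the tray. I set that aside because its scene position matched the earlier one.
- The networks found only one of the three cartridges in the tray, so that count rests on the picture.
- The lip's height came out about 15 mm low in the last triangulation, which I took as network error because the base and bar heights agreed.

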